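# Put the alignment kit away in its shadow-foam trays and cap the lens tube

### The job

Put the alignment kit away: from the front of the table, set the blue box, the gold laser module, the brown bottle and the black lens tube each into the foam tray whose cut-out floor has its colour, the lens tube and bottle upright, the box and laser lying as they do now along their cut-outs (either way round), all down on the cut-out's floor. Once the lens tube stands in its tray, set the red dust cap on top of it, right way up and centred.

Things in the scene. Friction and masses are not known exactly. Their poses are not given: they have to be found in the camera images.
- usb_box_centre (a point): Blue plastic converter box, a plain block with rounded edges, 28 x 55 x 18 mm high, about 70 g. The point is its centre, half-way up; x runs across the 28 mm width, y along the 55 mm length, z up. Grasp across the 28 mm width, in its upper half.
- laser_module_centre (a point): Laser module in the front row (not the one far back): pale gold barrel, 19 mm in diameter, 74 mm long, level on a black foot 30 mm wide, 50 mm long, 8 mm high; 28 mm high overall, 110 g. Point: 14 mm above its underside (barrel axis: 18 mm); x runs across, y along the barrel, z up. The barrel's middle lies 2 mm from the point towards +y. Grasp across the barrel.
- dropper_bottle_centre (a point): Small brown round bottle in the front row (not the one far back) with a ribbed white screw cap, standing: body 32 mm in diameter and 56 mm high, cap 20 mm in diameter, 70 mm high overall, about 50 g. The point is on its axis, half-way up (35 mm above its underside); z points up along the axis.
- lens_tube_centre (a point): Black round lens tube, standing: 32 mm in diameter over the knurling (30 mm plain), 52 mm high overall, about 120 g. The point is on its axis, 26 mm above its underside; z points up along the axis. Its top 6 mm are a thread that disappears inside the dust cap: a cap that is on rests on the shoulder 46 mm above the tube's underside.
- dust_cap_centre (a point): Red plastic dust cap with a ribbed rim, lying right way up on the worktop: a disc 37 mm in diameter and 12 mm high, about 20 g. The point is on its axis, half-way up (6 mm above its underside); z points up along the axis. It fits loosely over the end of the lens tube, needs no pressing, and when on, its underside is 46 mm above the tube's underside.
- tray_blue_floor (a point): Place for the blue box: fixed rectangular shadow-foam block, 62 x 89 mm and 9 mm high overall: light grey top foam, dark blue base layer that shows as the floor of its one cut-out. The cut-out is a rectangle of 42 x 69 mm, 5 mm deep. This point is the middle of the cut-out's floor, 4 mm above the worktop; x runs across the cut-out's 42 mm, y along its 69 mm, z up.
- tray_gold_floor (a point): Place for the laser module: fixed rectangular shadow-foam block, 64 x 108 mm and 9 mm high overall: light grey top foam, pale gold base layer that shows as the floor of its one cut-out. The cut-out is a rectangle of 44 x 88 mm, 5 mm deep. This point is the middle of the cut-out's floor, 4 mm above the worktop; x runs across the cut-out's 44 mm, y along its 88 mm, z up.
- tray_brown_floor (a point): Place for the brown bottle: fixed rectangular shadow-foam block, 66 x 66 mm and 9 mm high overall: light grey top foam, brown base layer that shows as the floor of its one cut-out. The cut-out is round, 46 mm in diameter, 5 mm deep. This point is the middle of the cut-out's floor, 4 mm above the worktop; z up.
- tray_black_floor (a point): Place for the lens tube: fixed rectangular shadow-foam block, 66 x 66 mm and 9 mm high overall: light grey top foam, black base layer that shows as the floor of its one cut-out. The cut-out is round, 46 mm in diameter, 5 mm deep. This point is the middle of the cut-out's floor, 4 mm above the worktop; z up.
Things that resemble listed ones, but are neither listed nor needed, are in the scene too. What is shaped like the part that bears dust_cap_centre but white is not meant. There is more than one size of the part that bears usb_box_centre; the job needs the smaller.

How it is judged:
By the outcome, as a careful person would: the job done as asked, in the order asked, and still so for the second after the job is handed in, with the robot touching nothing.
It also fails if it takes over 123 s, if anything falls off the work surface, if the arm or the gripper's body presses on something with over 40 N, if the wrist force passes 120 N, or if a joint passes its speed limit or range.

### The arm

A 6-joint arm with a two-finger parallel gripper is mounted at the origin on a cart in front of the work surface, level with it; the furniture and walls round the work are solid. World frame = base frame: x ahead of the robot, y to its left, z up, the work surface at z = 0. Lengths are in m, angles in rad, forces in N, time in s.
With the tool pointing down it reaches from about 0.25 to 0.725 m from the base axis. Payload 4 kg.
Tool frame: the origin (TCP) lies midway between the tips of the shut fingers; the grasp point (between the pads) lies 19 mm behind it; y points along the fingers, x is the direction in which the jaws open and shut, and the axes are right-handed (so a half turn about y gives the same grasp; the last joint's range is limited). The gripper opens to 85 mm and grips with 20 to 120 N. Pads are 22 mm wide; open, the fingers measure 114 mm over their backs; the gripper's body (76 mm by 85 mm) begins 54 mm behind the grasp point. The pads swing forward as they close: fully open they stand 13 mm farther back than shut.
Start: joints at [-1.317, 0.241, 0.005, 1.335, 0, 1.571], TCP at [0.126, -0.484, 0.231] pointing down, gripper open.
Joint ranges: [-2.72, 2.72], [-1.05, 1.87], [-1.09, 1.28], [-1.99, 2.15], [-1.42, 1.44], [-3.14, 3.14]. Speed limits (rad/s): [2.79, 2.79, 3.14, 3.14, 3.14, 3.14].

### API

Orientations are given as a unit quaternion [x, y, z, w].
In Python, from workcell import bot gives the robot as it stands. The module is installed in compiled form; this text tells all that it offers.
- The arm moves only by the shell command python3 -m inch 'ROWS'. ROWS is text: rows parted by semicolons, each of 7 numbers parted by spaces: the turn, a rotation vector about the tool's x, y, z in degrees, then the shift along the tool's x, y, z in mm, then the closure, from 0 (fully open) to 1 (shut). In form: ax ay az dx dy dz fingers; .... A call has 1 to 12 rows; each row shifts and turns the commanded pose from where the row before left it, along the tool's axes as they then stand; what a row does not reach is not made up. A row lasts 1/8 s, in which the tool goes at most 62.5 mm and 10.7 degrees, less where a joint would pass 70% of its speed; a pose out of reach is approached as far as the arm can. A call with a gripper value outside its range is refused whole. The fingers move at their own pace and stop on an object; the grip force is fixed at half the most. Time passes only in rows, so rows that do not move let the fingers close. It gives the time, the measured TCP pose, the force and the opening at its end, in the units of the state.
- bot.get_obs(): the state, without advancing time (a new reading comes with each control period).
- bot.camera(name): name is "scene" or "side" or "wrist"; returns a dict with "color" (400x640x3 uint8, blue, green, red), "fx", "fy", "cx", "cy" (pixels), "extrinsics" (4x4, takes a point from world to camera coordinates). Camera axes: x right, y up, looking along -z (the intrinsics and any distortion apply to the point x, -y, -z); pixel columns grow to the right and rows downward; lengths in m; the calibration is good to about 2 mm. A picture is of the moment at which its call begins. There is no depth.
- bot.job_done(): hands the job in, once; it reports no verdict.
Trained networks look in the newest picture that a camera, given by its name, has taken for a name from the list of things; names that differ only in an ending like _2 or _b are one class to them, and where a whole thing is asked for, a point or a joint stands for the part that bears it (a point fixed in the world has none). Each returns a list of dicts, best first, with "conf" (0 to 1); they miss things now and then, are a little off and sometimes report something else, mostly with a low value. They report only what shows in the picture. A call takes as long as a camera call. They do not tell look-alikes from the thing itself.
- bot.look_for(name, camera): "extent" ([left, top, right, bottom] in pixels, round what is visible of it).
- bot.cut_out(name, camera): "region" (400x640 bool, what is visible of it) and "extent" ([left, top, right, bottom] in pixels, round what is visible of it).
- bot.spot_point(name, camera): "point" ([column, row] in pixels: a listed point, or the origin of a listed thing).
The state is a dict: "clock": time; "joint_pos": joint angles; "joint_vel": joint speeds; "tau": joint torques, N m; "eef_pos": TCP position; "tool_rot": TCP orientation; "ft_force": force on the tool from outside, world axes, zero at the start; "ft_torque": the same for the moment, N m; "grip_width": finger opening in m.
Only numpy, scipy, OpenCV 4.12 (cv2) and the standard library are available. Lean on these libraries where they do the work, as an engineer would, in place of code of your own. Each camera call takes 0.05 s, during which the arm holds its last target.

## Working session

There is one attempt and no reset: what is moved stays moved. The work goes in short steps, Python scripts to look and compute and a shell command to move; the robot and the scene stay as the last step left them, time stands still between calls to the robot, and variables do not carry over. Pictures are saved under pics/ and viewed, and the job is handed in when it is done.

```bash
mkdir -p pics; ls; cat > h.py <<'E'
import numpy as np,cv2
from workcell import bot
from scipy.spatial.transform import Rotation as R
def ray(c,uv):
    E=c["extrinsics"];u,v=uv
    d=np.array([(u-c["cx"])/c["fx"],-(v-c["cy"])/c["fy"],-1.])
    Rw=E[:3,:3].T
    return -Rw@E[:3,3],Rw@d
def onplane(c,uv,z):
    o,d=ray(c,uv);return o+d*(z-o[2])/d[2]
def proj(c,p):
    E=c["extrinsics"];q=E[:3,:3]@np.asarray(p)+E[:3,3]
    return np.array([c["cx"]+c["fx"]*q[0]/-q[2],c["cy"]-c["fy"]*q[1]/-q[2]])
def snap(cam,name):
    c=bot.camera(cam);cv2.imwrite(f"pics/{name}.png",c["color"]);return c
E
python3 - <<'E'
from h import *
s=bot.get_obs();print({k:np.round(v,3) for k,v in s.items()})
for n in["scene","side","wrist"]:
    c=snap(n,n+"0");o,d=ray(c,(320,200));print(n,{k:c[k] for k in c if k not in("color","extrinsics")},np.round(o,3),np.round(d,3))
E
```

```text
pics
{'clock': np.float64(0.0), 'joint_pos': array([-1.317,  0.241,  0.004,  1.335,  0.   ,  1.571]), 'joint_vel': array([-0.001,  0.   , -0.001, -0.   , -0.001,  0.   ]), 'tau': array([-1.0000e-03, -3.7232e+01,  2.5241e+01,  1.7000e-02, -0.0000e+00,
       -0.0000e+00]), 'eef_pos': array([ 0.125, -0.483,  0.23 ]), 'tool_rot': array([-0.559,  0.433, -0.432,  0.56 ]), 'ft_force': array([-0.534,  0.006,  0.361]), 'ft_torque': array([-0.02 ,  0.043, -0.041]), 'grip_width': np.float64(0.085)}
scene {'fx': 377.93078154958056, 'fy': 377.93078154958056, 'cx': 325.4647219762261, 'cy': 197.15351375561318} [0.283 0.651 0.598] [ 0.37  -0.67  -0.644]
side {'fx': 362.787751626898, 'fy': 362.787751626898, 'cx': 315.9492125318841, 'cy': 195.66467109218505} [0.423 0.822 0.542] [ 0.18  -0.815 -0.551]
wrist {'fx': 355.8610168336357, 'fy': 355.8610168336357, 'cx': 323.305267812303, 'cy': 194.65228006844563} [ 0.203 -0.463  0.374] [-0.321 -0.072 -0.944]
```

View pics/scene0.png

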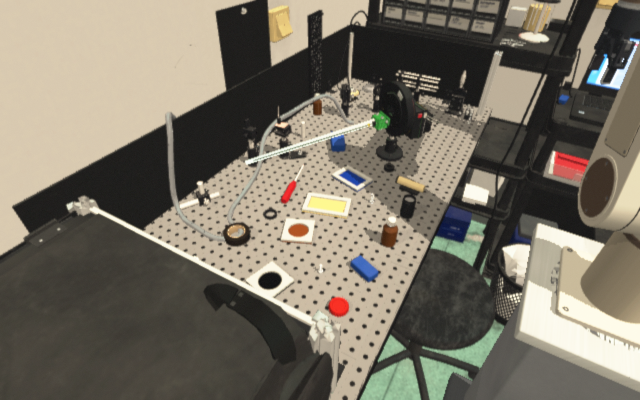

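View pics/side0.png

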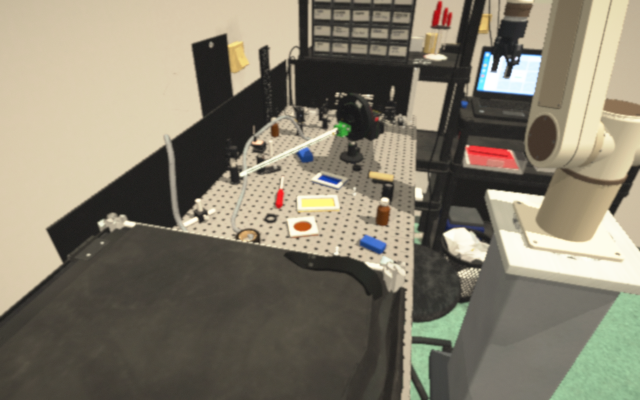

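View pics/wrist0.png

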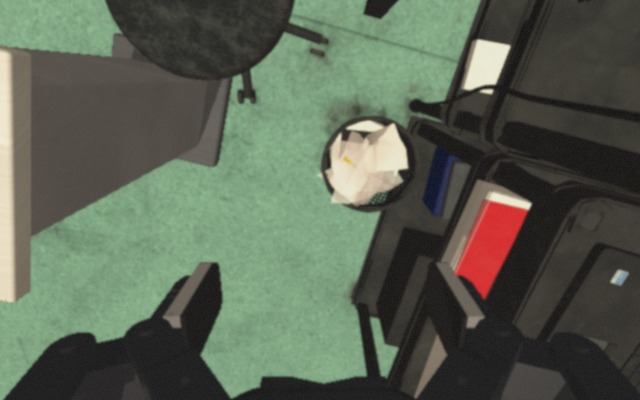

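```bash
python3 - <<'E'
from h import *
names=["usb_box_centre","laser_module_centre","dropper_bottle_centre","lens_tube_centre","dust_cap_centre","tray_blue_floor","tray_gold_floor","tray_brown_floor","tray_black_floor"]
zs=[.009,.014,.035,.026,.006]+[.004]*4
for cam in["scene","side"]:
    c=bot.camera(cam)
    for n,z in zip(names,zs):
        for r in bot.spot_point(n,cam)[:4]:
            print(cam,n,round(r["conf"],2),np.round(r["point"],1),np.round(onplane(c,r["point"],z),3))
E
```

```text
scene usb_box_centre 0.74 [363.9 268.1] [0.441 0.177 0.009]
scene usb_box_centre 0.7 [333.8 136.3] [ 0.734 -0.244  0.009]
scene usb_box_centre 0.6 [302.3 230.4] [0.604 0.148 0.009]
scene laser_module_centre 0.83 [411.1 185.9] [ 0.447 -0.122  0.014]
scene dropper_bottle_centre 0.6 [388.3 231.9] [0.43  0.083 0.035]
scene lens_tube_centre 0.69 [409.8 206.9] [ 0.42  -0.028  0.026]
scene lens_tube_centre 0.62 [350.3 176.3] [ 0.591 -0.065  0.026]
scene dust_cap_centre 0.87 [332.5 304.3] [0.457 0.281 0.006]
scene tray_blue_floor 0.68 [353.1 178.7] [ 0.592 -0.087  0.004]
scene tray_gold_floor 0.77 [329.7 206.9] [0.592 0.043 0.004]
scene tray_gold_floor 0.34 [300.1 230.5] [0.61  0.147 0.004]
scene tray_brown_floor 0.71 [386.4 233. ] [0.441 0.057 0.004]
scene tray_black_floor 0.94 [270.8 279.3] [0.589 0.29  0.004]
side usb_box_centre 0.54 [370.8 244.7] [0.445 0.184 0.009]
side usb_box_centre 0.5 [304.8 156.4] [ 0.703 -0.205  0.009]
side laser_module_centre 0.68 [381.  177.4] [ 0.449 -0.119  0.014]
side dropper_bottle_centre 0.75 [381.3 210.1] [0.433 0.079 0.035]
side lens_tube_centre 0.69 [386.3 195.3] [ 0.427 -0.006  0.026]
side tray_blue_floor 0.97 [328.4 178.8] [ 0.6   -0.09   0.004]
side tray_gold_floor 0.88 [314.7 201.9] [0.61  0.039 0.004]
side tray_gold_floor 0.49 [387.2 190.2] [ 0.426 -0.069  0.004]
side tray_brown_floor 0.71 [299.8 229.6] [0.616 0.164 0.004]
```

```bash
cat >> h.py <<'E'
def pose():
    s=bot.get_obs();return np.array(s["eef_pos"]),R.from_quat(s["tool_rot"])
def plan(tgt,yaw=None,n=None,g=0,maxmm=60,maxdeg=10):
    """rows to go to tgt (m) with tool x at world yaw (deg), tool y down"""
    p,r=pose();x=r.as_matrix()[:,0];cy=np.degrees(np.arctan2(x[1],x[0]))
    if yaw is None:yaw=cy
    c,s=np.cos(np.radians(yaw)),np.sin(np.radians(yaw))
    X=np.array([c,s,0]);Y=np.array([0,0,-1.]);T=R.from_matrix(np.stack([X,Y,np.cross(X,Y)],1))
    rv=(r.inv()*T).as_rotvec(degrees=True)
    D=np.array(tgt)-p
    k=n or max(1,int(np.ceil(max(np.linalg.norm(D)*1000/maxmm,np.linalg.norm(rv)/maxdeg))))
    out=[];q=r
    for i in range(k):
        sh=q.inv().apply(D/k)*1000
        a=rv/k
        out.append(" ".join(f"{v:.1f}" for v in a)+" "+" ".join(f"{v:.1f}" for v in sh)+f" {g}")
        q=q*R.from_rotvec(a,degrees=True)
    print(f"cur {np.round(p,4)} yaw {cy:.1f} -> {k} rows");print("; ".join(out))
E
python3 - <<'E'
from h import *
p,r=pose();print(np.round(r.as_matrix(),3))
plan([.38,-.05,.36],90);plan([.38,-.05,.36],-90)
E
```

```text
[[ 0.251  0.     0.968]
 [-0.968 -0.     0.251]
 [ 0.    -1.    -0.   ]]
cur [ 0.1255 -0.484   0.2313] yaw -75.5 -> 17 rows
0.0 -9.7 -0.0 -21.0 -7.6 20.9 0; 0.0 -9.7 -0.0 -17.1 -7.6 24.1 0; 0.0 -9.7 -0.0 -12.8 -7.6 26.7 0; 0.0 -9.7 -0.0 -8.1 -7.6 28.5 0; 0.0 -9.7 -0.0 -3.2 -7.6 29.4 0; 0.0 -9.7 -0.0 1.9 -7.6 29.5 0; 0.0 -9.7 -0.0 6.8 -7.6 28.8 0; 0.0 -9.7 -0.0 11.6 -7.6 27.2 0; 0.0 -9.7 -0.0 16.0 -7.6 24.9 0; 0.0 -9.7 -0.0 20.0 -7.6 21.8 0; 0.0 -9.7 -0.0 23.4 -7.6 18.1 0; 0.0 -9.7 -0.0 26.1 -7.6 13.9 0; 0.0 -9.7 -0.0 28.1 -7.6 9.3 0; 0.0 -9.7 -0.0 29.3 -7.6 4.4 0; 0.0 -9.7 -0.0 29.6 -7.6 -0.6 0; 0.0 -9.7 -0.0 29.1 -7.6 -5.6 0; 0.0 -9.7 -0.0 27.7 -7.6 -10.4 0
cur [ 0.1255 -0.484   0.2313] yaw -75.5 -> 9 rows
0.0 1.6 0.0 -39.6 -14.3 39.5 0; 0.0 1.6 0.0 -40.7 -14.3 38.3 0; 0.0 1.6 0.0 -41.7 -14.3 37.2 0; 0.0 1.6 0.0 -42.8 -14.3 36.0 0; 0.0 1.6 0.0 -43.8 -14.3 34.8 0; 0.0 1.6 0.0 -44.7 -14.3 33.5 0; 0.0 1.6 0.0 -45.7 -14.3 32.2 0; 0.0 1.6 0.0 -46.6 -14.3 30.9 0; 0.0 1.6 0.0 -47.4 -14.3 29.6 0
```

```bash
python3 -m inch '0 -10 0 -21 -8 21 0; 0 -10 0 -17 -8 24 0; 0 -10 0 -13 -8 27 0; 0 -10 0 -8 -8 28 0; 0 -10 0 -3 -8 29 0; 0 -10 0 2 -8 29 0; 0 -10 0 7 -8 29 0; 0 -10 0 12 -8 27 0; 0 -10 0 16 -8 25 0; 0 -10 0 20 -8 22 0; 0 -10 0 23 -8 18 0; 0 -10 0 26 -8 14 0'
python3 - <<'E'
from h import *
print(np.round(bot.get_obs()["joint_pos"],2))
plan([.36,.05,.38],90)
E
```

```text
clock: 2.65
eef_pos: [0.2973, -0.1735, 0.3277]
tool_rot: [0.654, 0.27, -0.27, -0.653]
ft_force: [0.1, -0.2, 0.2]
grip_width: 0.0859
[-0.53 -0.1  -0.11  1.55  0.    0.26]
cur [ 0.2973 -0.1735  0.3277] yaw 44.9 -> 5 rows
0.0 -9.0 -0.0 40.4 -10.5 22.8 0; 0.0 -9.0 -0.0 43.5 -10.5 16.2 0; 0.0 -9.0 -0.0 45.5 -10.5 9.2 0; 0.0 -9.0 -0.0 46.4 -10.5 1.9 0; 0.0 -9.0 -0.0 46.1 -10.5 -5.4 0
```

```bash
python3 -m inch '0 -9 0 40 -10 23 0; 0 -9 0 43 -10 16 0; 0 -9 0 45 -10 9 0; 0 -9 0 46 -10 2 0; 0 -9 0 46 -10 -5 0; 0 0 0 0 0 0 0; 0 0 0 0 0 0 0'
python3 - <<'E'
from h import *
c=snap("wrist","w1")
p,r=pose();x=r.as_matrix();print(np.round(p,3),np.round(x,3))
names=["usb_box_centre","laser_module_centre","dropper_bottle_centre","lens_tube_centre","dust_cap_centre","tray_blue_floor","tray_gold_floor","tray_brown_floor","tray_black_floor"]
zs=[.009,.014,.035,.026,.006]+[.004]*4
for n,z in zip(names,zs):
        for r in bot.spot_point(n,"wrist")[:4]:
            print(n,round(r["conf"],2),np.round(r["point"],1),np.round(onplane(c,r["point"],z),3))
E
```

```text
clock: 3.52
eef_pos: [0.3597, 0.0469, 0.3771]
tool_rot: [0.502, 0.498, -0.498, -0.502]
ft_force: [0.6, 0.3, 0.4]
grip_width: 0.0854
[0.36  0.046 0.377] [[ 0.009 -0.001 -1.   ]
 [ 1.    -0.     0.009]
 [-0.    -1.     0.001]]
usb_box_centre 0.64 [407.4 193.2] [0.446 0.173 0.009]
laser_module_centre 0.6 [209.4 197.9] [ 0.45  -0.125  0.014]
dropper_bottle_centre 0.83 [348.2 187.5] [0.429 0.082 0.035]
lens_tube_centre 0.74 [273.7 183.9] [ 0.425 -0.025  0.026]
dust_cap_centre 0.56 [475.8 191.2] [0.445 0.278 0.006]
tray_blue_floor 0.77 [246.3 281.9] [ 0.601 -0.083  0.004]
tray_blue_floor 0.2 [387.5 289.1] [0.617 0.152 0.004]
tray_gold_floor 0.63 [323.8 277.6] [0.594 0.046 0.004]
tray_gold_floor 0.16 [247.8 280. ] [ 0.597 -0.08   0.004]
tray_brown_floor 0.61 [388.1 290. ] [0.618 0.153 0.004]
tray_black_floor 0.55 [477.2 272.2] [0.586 0.298 0.004]
```

View pics/w1.png

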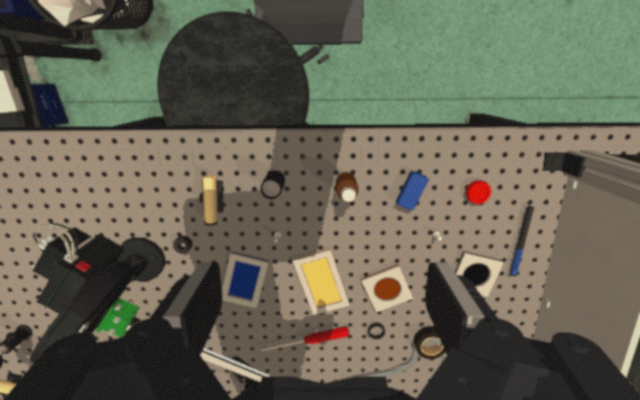

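```bash
python3 - <<'E'
from h import *
cs={n:bot.camera(n) for n in["scene","side"]}
def tri(a,b):
    o1,d1=ray(cs["scene"],a);o2,d2=ray(cs["side"],b)
    A=np.stack([d1,-d2],1);t=np.linalg.lstsq(A,o2-o1,rcond=None)[0]
    p,q=o1+t[0]*d1,o2+t[1]*d2;return np.round((p+q)/2,3),round(np.linalg.norm(p-q),4)
print("rod left",tri((248,162),(242,175)),"rod right",tri((374,123),(337,130)))
c=bot.camera("wrist")
# rectified top view 1px=0.5mm, at z
def rect(c,z,x0,x1,y0,y1,s=2000):
    W=int((y1-y0)*s);H=int((x1-x0)*s)
    pw=[(x0,y0),(x0,y1),(x1,y1),(x1,y0)]
    src=np.float32([proj(c,(x,y,z)) for x,y in pw]);dst=np.float32([[0,0],[W,0],[W,H],[0,H]])
    return cv2.warpPerspective(c["color"],cv2.getPerspectiveTransform(src,dst),(W,H),flags=cv2.INTER_CUBIC)
cv2.imwrite("pics/r1.png",rect(c,.009,.36,.68,-.18,.36,1450))
for n,z,nm in[("usb_box_centre",.018,"box"),("laser_module_centre",.018,"laser"),("tray_blue_floor",.004,"b"),("tray_gold_floor",.004,"g"),("tray_brown_floor",.004,"br"),("tray_black_floor",.004,"bk"),("dust_cap_centre",.009,"cap"),("lens_tube_centre",.052,"tube"),("dropper_bottle_centre",.07,"bot")]:
    for r in bot.cut_out(n,"wrist")[:1]:
        ys,xs=np.nonzero(r["region"])
        P=np.array([onplane(c,(u,v),z)[:2] for u,v in zip(xs,ys)],np.float32)*1000
        (cx,cy),(w,h),a=cv2.minAreaRect(P);print(nm,round(r["conf"],2),np.round([cx,cy,w,h,a],1),"n",len(xs),r["extent"])
E
```

```text
rod left (array([0.788, 0.089, 0.09 ]), np.float64(0.0028)) rod right (array([ 0.602, -0.221,  0.103]), np.float64(0.0026))
box 0.87 [438.7 177.1  32.   56.5  68.3] n 762 [394.0, 173.7, 431.3, 206.2]
laser 0.86 [ 452.9 -122.3   34.2   80.1   84.4] n 902 [197.5, 172.7, 223.0, 227.2]
b 0.86 [597.3 -87.   63.8  94.5  73.6] n 1856 [226.7, 252.2, 269.5, 305.7]
g 0.7 [602.8  41.7 111.8  64.9  16.1] n 2246 [294.9, 247.0, 350.2, 312.4]
br 0.85 [615.2 151.   72.7  67.   24.2] n 1473 [361.8, 265.7, 411.6, 312.5]
bk 0.56 [589.3 296.4  74.1  72.1  74.5] n 1292 [457.4, 249.3, 503.1, 297.4]
cap 0.63 [444.2 280.5  39.6  35.3  79.9] n 487 [466.2, 176.3, 492.5, 204.7]
tube 0.61 [418.7 -23.4  29.2  43.4  62.3] n 550 [261.2, 169.2, 281.7, 199.2]
bot 0.75 [548.2 264.6  62.1  58.6  74.5] n 1223 [455.5, 251.9, 502.5, 296.2]
```

View pics/r1.png

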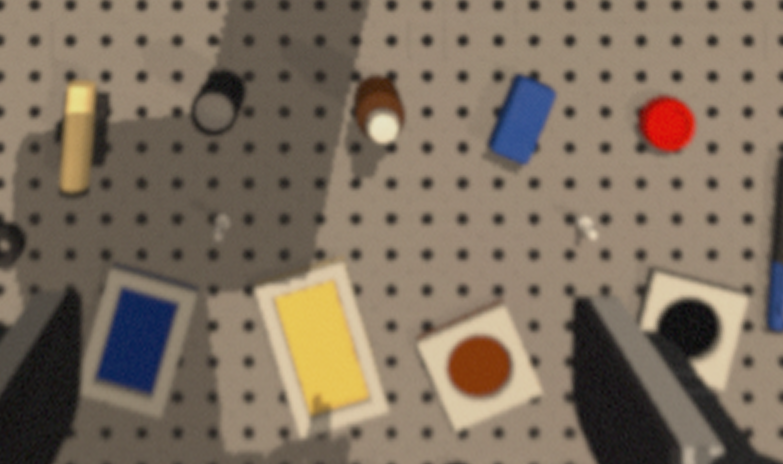

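```bash
cat >> h.py <<'E'
HSV={"blue":((100,80,40),(130,255,255)),"gold":((18,70,90),(35,255,255)),"brown":((2,120,50),(16,255,200)),"red":((0,160,90),(180,255,255)),"black":((0,0,0),(180,255,60))}
def seg(c,col,z,win):
    """win=(x0,x1,y0,y1) world m; returns center mm, size, long-axis yaw deg"""
    x0,x1,y0,y1=win;s=4000
    W=int((y1-y0)*s);H=int((x1-x0)*s)
    src=np.float32([proj(c,(x,y,z)) for x,y in [(x0,y0),(x0,y1),(x1,y1),(x1,y0)]]);dst=np.float32([[0,0],[W,0],[W,H],[0,H]])
    im=cv2.warpPerspective(c["color"],cv2.getPerspectiveTransform(src,dst),(W,H),flags=cv2.INTER_LINEAR)
    h=cv2.cvtColor(im,cv2.COLOR_BGR2HSV);m=cv2.inRange(h,*[np.array(v) for v in HSV[col]])
    if col=="red":m&=((h[...,0]<8)|(h[...,0]>172)).astype(np.uint8)*255
    m=cv2.morphologyEx(m,cv2.MORPH_OPEN,np.ones((9,9)))
    cn=max(cv2.findContours(m,cv2.RETR_EXTERNAL,cv2.CHAIN_APPROX_NONE)[0],key=cv2.contourArea)
    (u,v),(a,b),_=cv2.minAreaRect(cn)
    bx=cv2.boxPoints(cv2.minAreaRect(cn));e=[bx[1]-bx[0],bx[2]-bx[1]];l=max(e,key=np.linalg.norm)
    yaw=np.degrees(np.arctan2(l[0],l[1]))%180
    M=cv2.moments(cn)
    return dict(c=np.round([x0*1e3+v/4,y0*1e3+u/4],1),cm=np.round([x0*1e3+M["m01"]/M["m00"]/4,y0*1e3+M["m10"]/M["m00"]/4],1),size=np.round(sorted([a/4,b/4]),1),yaw=round(float(yaw),1),area=cv2.contourArea(cn)/16)
E
python3 - <<'E'
from h import *
c=bot.camera("wrist")
for n,col,z,w in[("box","blue",.018,(.39,.5,.12,.24)),("laser","gold",.020,(.39,.52,-.17,-.08)),("cap","red",.010,(.40,.49,.23,.33)),
 ("tblue","blue",.004,(.53,.67,-.15,-.02)),("tgold","gold",.004,(.53,.67,-.02,.10)),("tbrown","brown",.004,(.56,.67,.09,.21)),("tblack","black",.004,(.55,.625,.26,.34))]:
    print(n,seg(c,col,z,w))
E
```

```text
box {'c': array([438.3, 177.2]), 'cm': array([439.2, 177.3]), 'size': array([31.7, 57.1]), 'yaw': 160.1, 'area': 1557.5625}
laser {'c': array([ 449.9, -122.9]), 'cm': array([ 449.3, -123. ]), 'size': array([21.9, 76.9]), 'yaw': 175.9, 'area': 1483.125}
cap {'c': array([444.7, 279.3]), 'cm': array([444.9, 279.4]), 'size': array([35.9, 38.5]), 'yaw': 45.0, 'area': 1091.5625}
tblue {'c': array([598.2, -87.4]), 'cm': array([598.1, -87.4]), 'size': array([39.1, 64.1]), 'yaw': 163.8, 'area': 2450.125}
tgold {'c': array([603.1,  41.6]), 'cm': array([602.8,  41.6]), 'size': array([48.4, 91.6]), 'yaw': 17.1, 'area': 4287.28125}
tbrown {'c': array([615.5, 151.2]), 'cm': array([615.5, 151.2]), 'size': array([41. , 42.5]), 'yaw': 90.0, 'area': 1377.40625}
tblack {'c': array([595.7, 292.8]), 'cm': array([594. , 294.8]), 'size': array([41.2, 53.9]), 'yaw': 155.9, 'area': 1510.625}
```

```bash
python3 - <<'E'
from h import *
plan([.441,.177,.16],70)
E
```

```text
cur [0.36   0.0471 0.3773] yaw 89.5 -> 5 rows
0.0 3.9 0.0 26.1 43.5 -16.0 0; 0.0 3.9 0.0 27.1 43.5 -14.2 0; 0.0 3.9 0.0 28.0 43.5 -12.3 0; 0.0 3.9 0.0 28.8 43.5 -10.4 0; 0.0 3.9 0.0 29.5 43.5 -8.4 0
```

```bash
python3 -m inch '0 4 0 26 43 -16 0; 0 4 0 27 43 -14 0; 0 4 0 28 43 -12 0; 0 4 0 29 43 -10 0; 0 4 0 30 43 -8 0; 0 0 0 0 0 0 0'
python3 - <<'E'
from h import *
c=snap("wrist","w2")
print(seg(c,"blue",.018,(.39,.5,.12,.24)))
plan([.441,.177,.09],70)
E
```

```text
clock: 5.42
eef_pos: [0.4385, 0.1777, 0.1585]
tool_rot: [-0.58, -0.401, 0.407, 0.581]
ft_force: [0.3, -0.2, -0.2]
grip_width: 0.0856
{'c': array([439.1, 179.6]), 'cm': array([439.8, 179.8]), 'size': array([28.6, 57.3]), 'yaw': 159.7, 'area': 1463.8125}
cur [0.4392 0.1773 0.1607] yaw 69.7 -> 2 rows
-0.1 -0.2 -0.1 0.3 35.4 -1.0 0; -0.1 -0.2 -0.1 0.2 35.4 -0.9 0
```

View pics/w2.png

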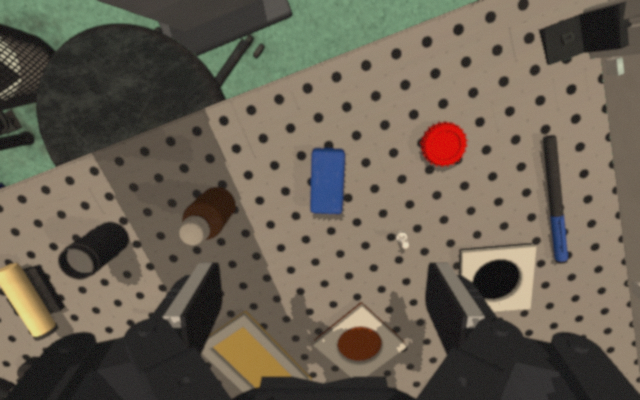

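```bash
python3 -m inch '0 0 0 2 50 -1 0; 0 0 0 0 50 0 0; 0 0 0 0 40 0 0; 0 0 0 0 12 0 0; 0 0 0 0 0 0 0.4; 0 0 0 0 0 0 1; 0 0 0 0 0 0 1; 0 0 0 0 0 0 1; 0 0 0 0 0 0 1; 0 0 0 0 0 0 1'
python3 - <<'E'
from h import *
c=snap("wrist","w3")
s=bot.get_obs();print(s["grip_width"],s["eef_pos"],s["ft_force"])
E
```

```text
clock: 6.72
eef_pos: [0.4434, 0.1794, 0.0121]
tool_rot: [0.581, 0.404, -0.402, -0.58]
ft_force: [-0.1, -0.1, 8.4]
grip_width: 0.0259
0.02611277236471484 [0.44344606 0.17942567 0.01215373] [-1.37921718 -0.3831438   7.87874332]
```

View pics/w3.png

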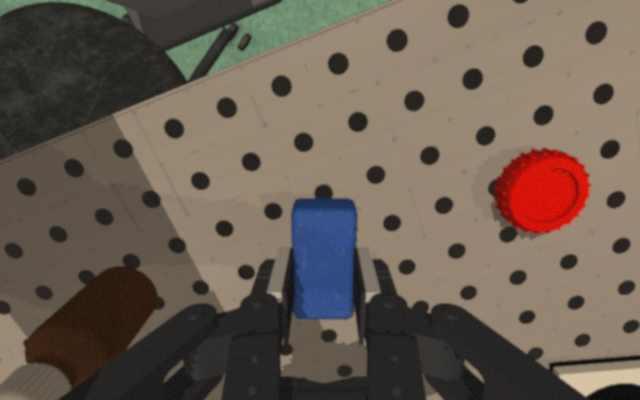

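```bash
python3 - <<'E'
from h import *
c=bot.camera("wrist")
im=c["color"]
p,r=pose();X=r.as_matrix()[:,0];Z=r.as_matrix()[:,2]
big=cv2.resize(im[150:400,220:440],None,fx=3,fy=3,interpolation=cv2.INTER_CUBIC)
for z,cl in[(0,(0,0,255)),(.009,(0,255,0)),(.018,(255,255,0)),(.028,(255,0,255))]:
  for sx in(-1,1):
    a=[]
    for k in(-.011,.011):
      q=p+sx*.013*X+k*Z;q[2]=z;u=(proj(c,q)-[220,150])*3;a.append(tuple(int(t) for t in u))
    cv2.line(big,a[0],a[1],cl,1)
cv2.imwrite("pics/w3b.png",big)
E
```

```text
(no output)
```

View pics/w3b.png

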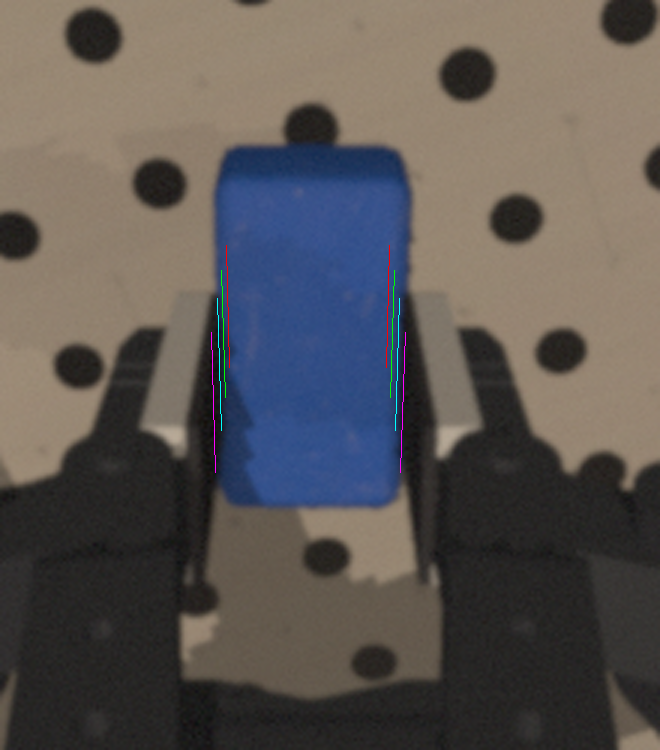

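```bash
python3 -m inch '0 0 0 0 0 0 0.4; 0 0 0 0 0 0 0.4; 0 0 0 0 0 0 0.4; 0 0 0 0 5 0 0.4; 0 0 0 0 0 0 1; 0 0 0 0 0 0 1; 0 0 0 0 0 0 1; 0 0 0 0 0 0 1; 0 0 0 0 0 0 1'
python3 - <<'E'
from h import *
c=snap("wrist","w4")
s=bot.get_obs();print(s["grip_width"],s["eef_pos"],s["ft_force"])
E
```

```text
clock: 7.95
eef_pos: [0.442, 0.1789, 0.0052]
tool_rot: [-0.581, -0.403, 0.403, 0.581]
ft_force: [-0.4, -0.0, -0.5]
grip_width: 0.0264
0.02642985263531346 [0.4419901  0.17886836 0.00525749] [-1.42196816 -0.10676202 -1.54256738]
```

View pics/w4.png

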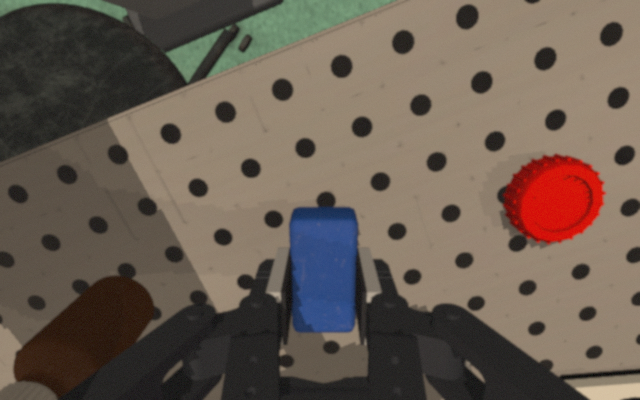

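```bash
python3 -m inch '0 0 0 0 -50 0 1; 0 0 0 0 -50 0 1; 0 0 0 0 -50 0 1; 0 0 0 0 0 0 1'
python3 - <<'E'
from h import *
s=bot.get_obs();print(s["grip_width"],s["eef_pos"],s["ft_force"])
plan([.598,-.087,.15],73.8,g=1)
E
```

```text
clock: 8.5
eef_pos: [0.4451, 0.1801, 0.1597]
tool_rot: [0.582, 0.407, -0.4, -0.58]
ft_force: [0.8, 1.4, -0.8]
grip_width: 0.0265
0.02645496091008814 [0.44511658 0.18014939 0.15972917] [ 0.8318041   1.35027088 -0.78330037]
cur [0.4451 0.1801 0.1597] yaw 69.5 -> 6 rows
0.1 -0.7 0.1 -32.8 1.7 -39.4 1; 0.1 -0.7 0.1 -33.3 1.7 -39.0 1; 0.1 -0.7 0.1 -33.8 1.7 -38.6 1; 0.1 -0.7 0.1 -34.3 1.7 -38.2 1; 0.1 -0.7 0.1 -34.7 1.6 -37.8 1; 0.1 -0.7 0.1 -35.2 1.6 -37.3 1
```

```bash
python3 -m inch '0 -0.7 0 -33 2 -39 1; 0 -0.7 0 -33 2 -39 1; 0 -0.7 0 -34 2 -39 1; 0 -0.7 0 -34 2 -38 1; 0 -0.7 0 -35 2 -38 1; 0 -0.7 0 -35 0 -37 1; 0 0 0 0 0 0 1; 0 0 0 0 0 0 1'
python3 - <<'E'
from h import *
c=snap("wrist","w5")
s=bot.get_obs();print(s["grip_width"],s["eef_pos"],s["ft_force"])
plan([.598,-.087,.05],73.8,g=1)
E
```

```text
clock: 9.5
eef_pos: [0.5933, -0.0879, 0.1436]
tool_rot: [-0.565, -0.423, 0.425, 0.567]
ft_force: [-0.2, 0.2, -1.0]
grip_width: 0.0263
0.026466840339466606 [ 0.59330692 -0.08732158  0.14411119] [ 0.56077206  0.31123023 -0.68853533]
cur [ 0.5933 -0.0873  0.1441] yaw 73.8 -> 2 rows
-0.1 -0.0 0.0 0.8 47.0 -2.3 1; -0.1 -0.0 0.0 0.8 47.1 -2.3 1
```

View pics/w5.png

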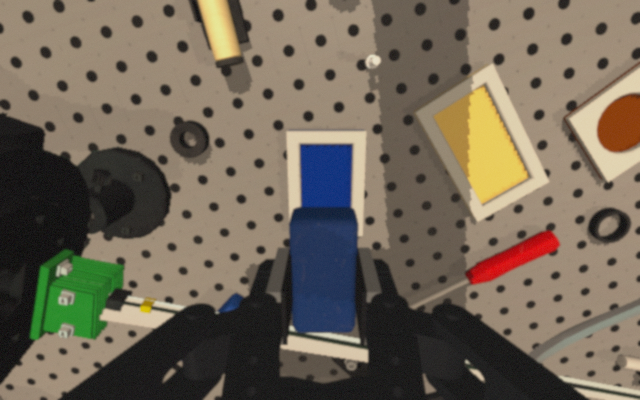

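```bash
python3 - <<'E'
from h import *
c=bot.camera("wrist")
for uv in[(287,131),(366,131),(282,347),(368,360)]: print(np.round(onplane(c,uv,.009)*1000,1))
a=(onplane(c,(287,131),.009)+onplane(c,(366,131),.009))/2
L=np.radians(163.8);d=-np.array([np.cos(L),np.sin(L)])
print("centre",a[:2]*1000+44.5*d)
# box current: top front corners
p,_=pose();
for uv in[(293,209),(355,207)]: print("box",np.round(onplane(c,uv,p[2]-.0052+.018)*1000,1))
a=(onplane(c,(293,210),p[2]-.0052+.018)+onplane(c,(355,208),p[2]-.0052+.018))/2
print("boxc",a[:2]*1000+27.5*d,p)
E
```

```text
[ 545.6 -102.6    9. ]
[562.7 -43.6   9. ]
[ 739.9 -171.     9. ]
[777.9 -95.6   9. ]
centre [596.8898695  -85.48605282]
box [559.2 -89.4 157.3]
box [565.2 -66.  157.3]
boxc [588.99710385 -85.46644244] [ 0.59347148 -0.08701168  0.14454008]
```

```bash
python3 -m inch '0 0 0 1 40 -7 1; 0 0 0 0 40 0 1; 0 0 0 0 35 0 1; 0 0 0 0 10 0 1; 0 0 0 0 0 0 1'
python3 - <<'E'
from h import *
c=snap("wrist","w6")
s=bot.get_obs();print(s["grip_width"],s["eef_pos"],s["ft_force"])
E
```

```text
clock: 10.22
eef_pos: [0.6012, -0.0883, 0.0204]
tool_rot: [-0.565, -0.424, 0.425, 0.566]
ft_force: [-0.0, 0.4, 0.2]
grip_width: 0.026
0.02661358730337245 [ 0.6021892  -0.08866399  0.02152219] [ 0.2161951  -0.0814608  -0.30395928]
```

View pics/w6.png

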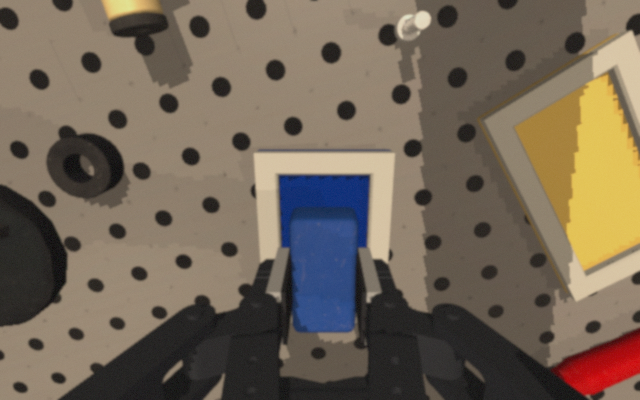

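```bash
python3 - <<'E'
from h import *
c=bot.camera("wrist")
L=np.radians(163.8);d=-np.array([np.cos(L),np.sin(L)])
a=(onplane(c,(255,150),.009)+onplane(c,(394,150),.009))/2
print("tray",a[:2]*1000+44.5*d, 1000*np.linalg.norm(onplane(c,(255,150),.009)-onplane(c,(394,150),.009)))
a=(onplane(c,(279,175),.009)+onplane(c,(370,175),.009))/2
print("tray",a[:2]*1000+34.5*d,1000*np.linalg.norm(onplane(c,(279,175),.009)-onplane(c,(370,175),.009)))
p,_=pose();print(p)
a=(onplane(c,(292,208),p[2]+.0128)+onplane(c,(356,208),p[2]+.0128))/2
print("boxc",a[:2]*1000+27.5*d, 1000*np.linalg.norm(onplane(c,(292,208),p[2]+.0128)-onplane(c,(356,208),p[2]+.0128)))
E
```

```text
tray [596.76767396 -86.18572833] 61.488794166083025
tray [598.15709732 -86.579504  ] 41.17842938893064
[ 0.60279047 -0.08893672  0.02211567]
boxc [597.33917419 -86.6229501 ] 24.891094868488626
```

```bash
python3 -m inch '0 0 0 0 7 0 1; 0 0 0 0 5 0 1; 0 0 0 0 0 0 1'

```

```text
clock: 10.7
eef_pos: [0.6021, -0.0893, 0.0092]
tool_rot: [0.566, 0.425, -0.424, -0.565]
ft_force: [-1.0, -0.0, 3.5]
grip_width: 0.0265
```

```bash
python3 -m inch '0 0 0 0 0 0 0.5; 0 0 0 0 0 0 0.4; 0 0 0 0 0 0 0.4; 0 0 0 0 -20 0 0.3; 0 0 0 0 -50 0 0; 0 0 0 0 -50 0 0; 0 0 0 0 0 0 0'
python3 - <<'E'
from h import *
c=snap("wrist","w7")
print(seg(c,"blue",.022,(.53,.67,-.15,-.02)))
print(seg(c,"gold",.020,(.39,.52,-.17,-.08)))
plan([.450,-.123,.15],86)
E
```

```text
clock: 11.58
eef_pos: [0.605, -0.0897, 0.1337]
tool_rot: [0.568, 0.427, -0.422, -0.563]
ft_force: [-0.5, 0.3, -0.6]
grip_width: 0.0855
{'c': array([594.5, -86. ]), 'cm': array([593.8, -85.8]), 'size': array([38.4, 67.7]), 'yaw': 163.7, 'area': 2494.375}
{'c': array([ 472.7, -124.7]), 'cm': array([ 473.3, -125.1]), 'size': array([20.6, 23.2]), 'yaw': 175.3, 'area': 417.5625}
cur [ 0.6032 -0.0894  0.1308] yaw 73.7 -> 3 rows
0.1 -4.1 0.0 -25.0 -6.7 45.8 0; 0.1 -4.1 0.0 -21.7 -6.6 47.5 0; 0.1 -4.1 0.0 -18.3 -6.5 49.0 0
```

View pics/w7.png

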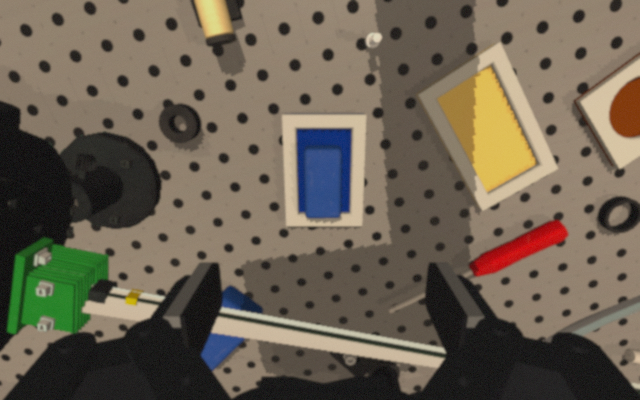

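```bash
cat >> h.py <<'E'
def overlay(c,f,boxes,crop,k=4):
    u0,v0,u1,v1=crop;im=cv2.resize(c["color"][v0:v1,u0:u1],None,fx=k,fy=k,interpolation=cv2.INTER_CUBIC)
    for (x,y,z,w,l,yaw,col) in boxes:
        a=np.radians(yaw);L=np.array([np.cos(a),np.sin(a)]);N=np.array([-L[1],L[0]])
        if l: P=[np.array([x,y])+sx*l/2*L+sy*w/2*N for sx,sy in((1,1),(1,-1),(-1,-1),(-1,1))]
        else: P=[np.array([x,y])+w/2*np.array([np.cos(t),np.sin(t)]) for t in np.linspace(0,6.28,40)]
        pts=np.array([(proj(c,(q[0],q[1],z))-[u0,v0])*k for q in P]).astype(np.int32)
        cv2.polylines(im,[pts],True,col,1)
    cv2.imwrite(f"pics/{f}.png",im)
E
python3 - <<'E'
from h import *
c=bot.camera("wrist")
overlay(c,"w7b",[(.5975,-.0865,.009,.042,.069,163.8,(0,255,0)),(.5975,-.0865,.022,.028,.055,163.8,(0,0,255)),(.5975,-.0865,.004,.028,.055,163.8,(0,255,255))],(260,100,400,240))
E
```

```text
(no output)
```

View pics/w7b.png

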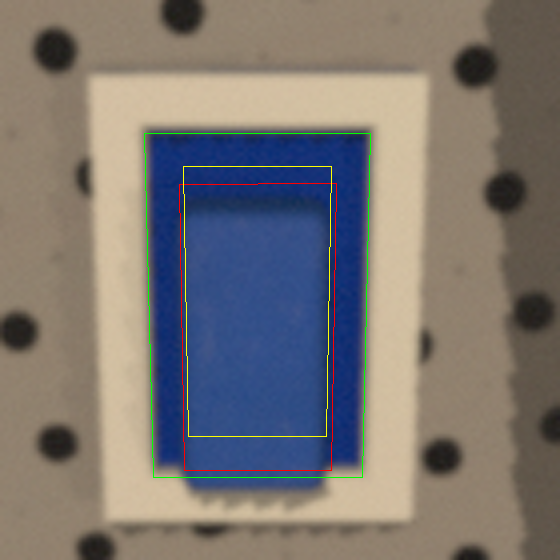

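```bash
python3 -m inch '0 -4 0 -25 -7 46 0; 0 -4 0 -22 -7 47 0; 0 -4 0 -18 -6 49 0; 0 0 0 0 0 0 0; 0 0 0 0 0 0 0'
python3 - <<'E'
from h import *
c=snap("wrist","w8")
print(seg(c,"gold",.020,(.39,.52,-.17,-.08)))
plan([.450,-.123,.15],86)
overlay(c,"w8b",[(.450,-.123,.018,.019,.074,176,(0,255,0))],(240,100,400,260))
E
```

```text
clock: 12.3
eef_pos: [0.4486, -0.1226, 0.1475]
tool_rot: [-0.518, -0.481, 0.481, 0.519]
ft_force: [-0.7, -0.6, -0.5]
grip_width: 0.0854
{'c': array([ 450.8, -123.1]), 'cm': array([ 450.4, -123.1]), 'size': array([20.2, 76.1]), 'yaw': 175.5, 'area': 1427.34375}
cur [ 0.4493 -0.1225  0.1477] yaw 85.7 -> 1 rows
-0.0 -0.3 0.0 -0.4 -2.3 -0.7 0
```

View pics/w8b.png

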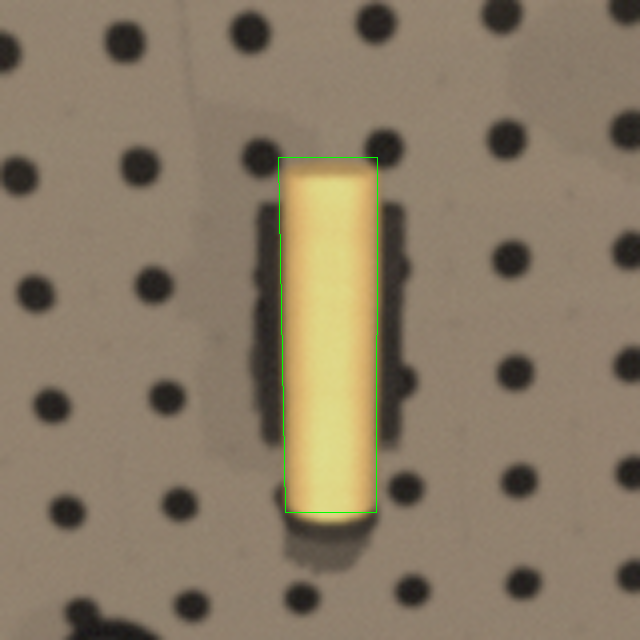

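```bash
python3 -m inch '0 0 0 0 50 -3 0; 0 0 0 0 50 0 0; 0 0 0 0 34 0 0; 0 0 0 0 6 0 0.5; 0 0 0 0 0 0 1; 0 0 0 0 0 0 1; 0 0 0 0 0 0 1; 0 0 0 0 0 0 1; 0 0 0 0 0 0 1; 0 0 0 0 0 0 1'
python3 - <<'E'
from h import *
c=snap("wrist","w9")
E
```

```text
clock: 13.6
eef_pos: [0.4533, -0.1232, 0.01]
tool_rot: [0.519, 0.482, -0.48, -0.517]
ft_force: [0.1, 0.2, 6.2]
grip_width: 0.0167
```

View pics/w9.png

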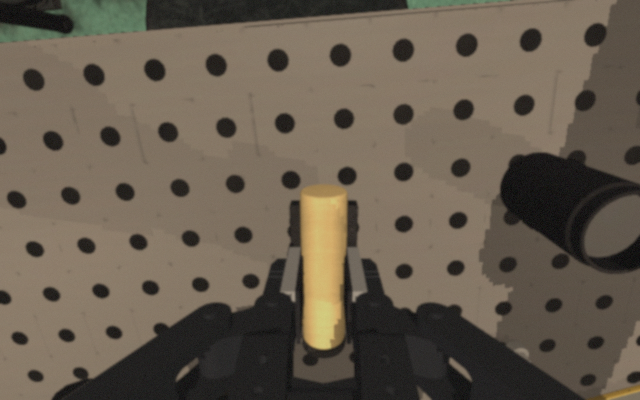

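```bash
python3 -m inch '0 0 0 0 -20 0 1; 0 0 0 0 -50 0 1; 0 0 0 0 -50 0 1; 0 0 0 0 -20 0 1; 0 0 0 0 0 0 1'
python3 - <<'E'
from h import *
s=bot.get_obs();print(s["grip_width"],s["eef_pos"],s["ft_force"])
plan([.601,.0416,.14],107.1,g=1)
E
```

```text
clock: 14.28
eef_pos: [0.4529, -0.1232, 0.1503]
tool_rot: [0.52, 0.482, -0.48, -0.517]
ft_force: [-0.2, -0.1, -0.9]
grip_width: 0.017
0.01695967950714152 [ 0.45291747 -0.1231975   0.15029655] [-0.22446946 -0.09915438 -0.85847155]
cur [ 0.4529 -0.1232  0.1503] yaw 85.7 -> 4 rows
0.1 -5.3 -0.0 43.8 2.7 -33.8 1; 0.1 -5.3 -0.0 40.5 2.7 -37.8 1; 0.1 -5.3 -0.0 36.8 2.6 -41.4 1; 0.1 -5.3 -0.0 32.8 2.6 -44.6 1
```

```bash
python3 -m inch '0 -5.3 0 44 3 -34 1; 0 -5.3 0 40 3 -38 1; 0 -5.3 0 37 3 -41 1; 0 -5.4 0 33 3 -45 1; 0 0 0 0 0 0 1; 0 0 0 0 0 0 1'
python3 - <<'E'
from h import *
c=snap("wrist","w10");p,_=pose();print(p)
b=p[2]-.010
plan([.601,.0416,.14],107.1,g=1)
overlay(c,"w10b",[(.603,.0416,.009,.044,.088,17.1,(0,255,0)),(.603,.0416,.009,.064,.108,17.1,(0,255,0)),(p[0],p[1],b+.018,.019,.074,17.1,(0,0,255))],(240,100,440,300),3)
E
```

```text
clock: 15.02
eef_pos: [0.5986, 0.0419, 0.1341]
tool_rot: [-0.419, -0.567, 0.57, 0.421]
ft_force: [-1.0, -0.6, -1.3]
grip_width: 0.0165
[0.59858735 0.04129935 0.13480316]
cur [0.5986 0.0413 0.1348] yaw 107.0 -> 1 rows
-0.2 -0.1 0.0 -0.4 -5.2 -2.4 1
```

View pics/w10b.png

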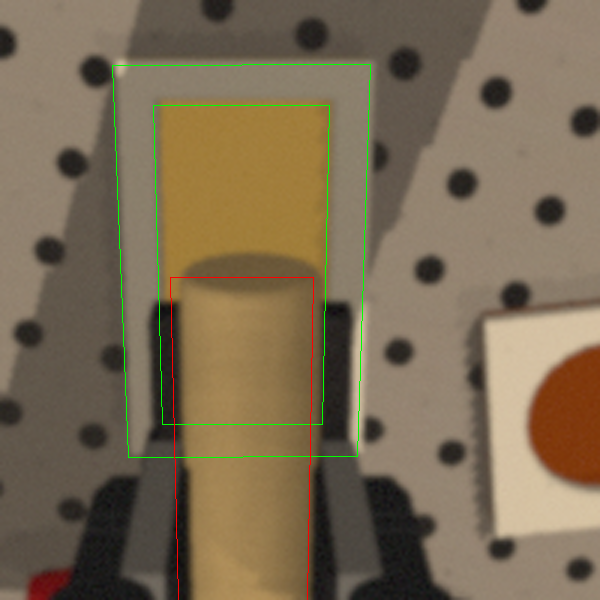

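```bash
python3 -m inch '0 0 0 -2 40 -4 1; 0 0 0 0 40 0 1; 0 0 0 0 28 0 1; 0 0 0 0 0 0 1; 0 0 0 0 0 0 1'
python3 - <<'E'
from h import *
c=snap("wrist","w11");p,_=pose();print(p)
b=p[2]-.010
plan([.603,.0416,.0145],107.1,g=1)
overlay(c,"w11b",[(.603,.0416,.009,.044,.088,17.1,(0,255,0)),(.603,.0416,.009,.064,.108,17.1,(0,255,0)),(p[0],p[1],b+.018,.019,.074,17.1,(0,0,255))],(200,100,440,380),2)
E
```

```text
clock: 15.7
eef_pos: [0.605, 0.0404, 0.0297]
tool_rot: [0.421, 0.569, -0.568, -0.42]
ft_force: [0.8, 0.2, -0.5]
grip_width: 0.0166
[0.60571996 0.04064928 0.03025422]
cur [0.6057 0.0406 0.0303] yaw 107.0 -> 1 rows
0.2 -0.1 -0.0 1.7 15.7 2.4 1
```

View pics/w11b.png

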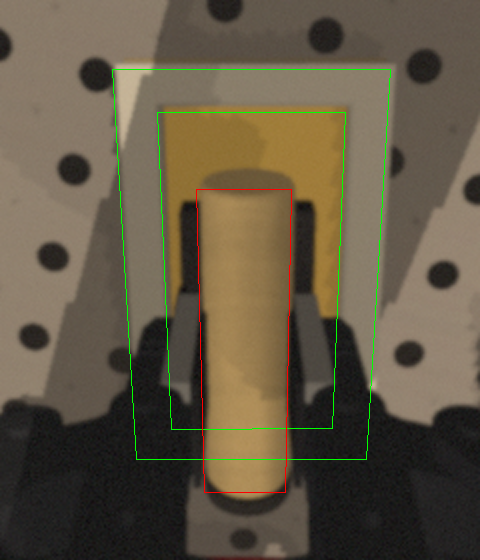

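```bash
python3 -m inch '0 0 0 2 7 3 1; 0 0 0 0 5 0 1; 0 0 0 0 4 0 1; 0 0 0 0 0 0 1'

```

```text
clock: 16.25
eef_pos: [0.6009, 0.0423, 0.014]
tool_rot: [0.42, 0.569, -0.569, -0.42]
ft_force: [-5.3, -0.1, 10.1]
grip_width: 0.0163
```

```bash
python3 -m inch '0 0 0 0 0 0 0.5; 0 0 0 0 0 0 0.5; 0 0 0 0 0 0 0.5; 0 0 0 0 -20 0 0.3; 0 0 0 0 -50 0 0; 0 0 0 0 -50 0 0; 0 0 0 0 0 0 0'
python3 - <<'E'
from h import *
c=snap("wrist","w12");p,_=pose();print(p)
print(seg(c,"gold",.022,(.53,.67,-.02,.10)))
overlay(c,"w12b",[(.6015,.042,.009,.044,.088,17.1,(0,255,0)),(.6015,.042,.022,.019,.074,17.1,(0,0,255)),(.6015,.042,.004,.030,.050,17.1,(0,255,255))],(200,80,440,320),3)
E
```

```text
clock: 17.12
eef_pos: [0.6047, 0.0425, 0.1375]
tool_rot: [0.423, 0.571, -0.566, -0.418]
ft_force: [1.3, 0.3, -0.8]
grip_width: 0.085
[0.60285044 0.04234347 0.13466312]
{'c': array([597. ,  40.4]), 'cm': array([596.4,  40.2]), 'size': array([43.5, 84.4]), 'yaw': 16.9, 'area': 3506.25}
```

View pics/w12b.png

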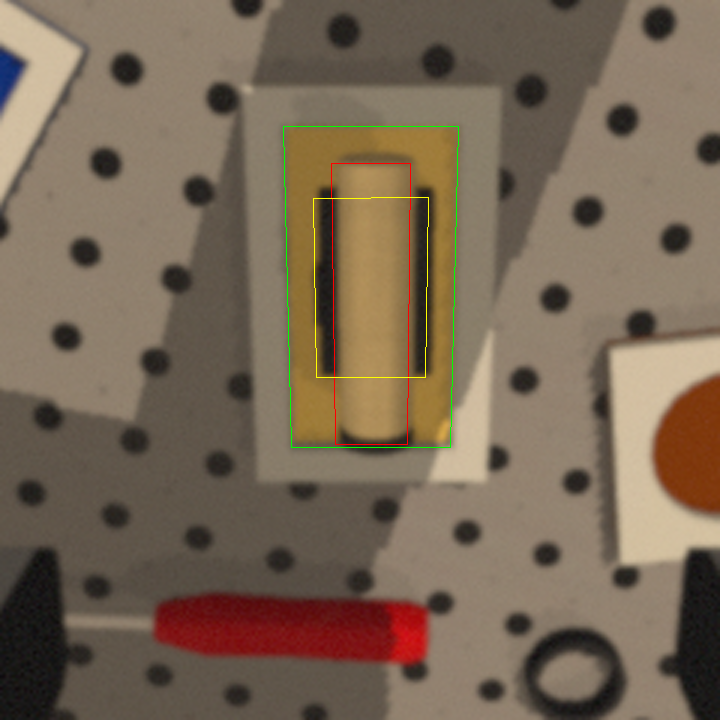

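```bash
python3 - <<'E'
from h import *
plan([.420,.081,.17],90)
E
```

```text
cur [0.6029 0.0423 0.1347] yaw 107.0 -> 4 rows
0.1 4.3 -0.0 22.6 -9.1 40.8 0; 0.1 4.3 -0.0 19.5 -9.0 42.4 0; 0.1 4.3 -0.0 16.3 -9.0 43.8 0; 0.1 4.3 -0.0 13.0 -8.9 44.9 0
```

```bash
python3 -m inch '0 4.3 0 23 -9 41 0; 0 4.3 0 19 -9 42 0; 0 4.3 0 16 -9 44 0; 0 4.3 0 13 -9 45 0; 0 0 0 0 0 0 0; 0 0 0 0 0 0 0'
python3 - <<'E'
from h import *
c=snap("wrist","w13");p,_=pose();print(p)
for r in bot.spot_point("dropper_bottle_centre","wrist")[:3]:print(r["conf"],r["point"],onplane(c,r["point"],.035))
for r in bot.spot_point("lens_tube_centre","wrist")[:3]:print(r["conf"],r["point"],onplane(c,r["point"],.026))
x,y=.430,.081
overlay(c,"w13b",[(x,y,0,.032,0,0,(0,255,0)),(x,y,.052,.032,0,0,(0,255,255)),(x,y,.07,.020,0,0,(0,0,255))],(240,100,480,340),3)
E
```

```text
clock: 17.92
eef_pos: [0.4183, 0.0805, 0.1676]
tool_rot: [-0.5, -0.499, 0.5, 0.501]
ft_force: [0.2, -0.1, 0.0]
grip_width: 0.085
[0.41877458 0.08047564 0.16757489]
0.62 [321.4, 200.0] [0.43306511 0.07929692 0.035     ]
0.71 [196.7, 188.1] [ 0.42540935 -0.02521804  0.026     ]
```

View pics/w13b.png

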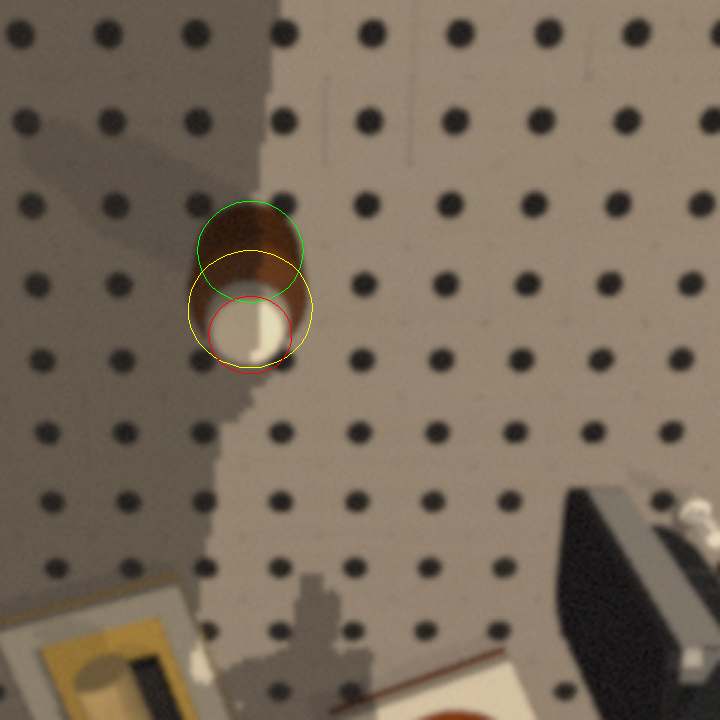

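```bash
python3 -m inch '0 0 0 0 20 -11 0; 0 0 0 0 50 0 0; 0 0 0 0 50 0 0; 0 0 0 0 27 0 0; 0 0 0 0 0 0 0.4; 0 0 0 0 0 0 1; 0 0 0 0 0 0 1; 0 0 0 0 0 0 1; 0 0 0 0 0 0 1; 0 0 0 0 0 0 1'
python3 - <<'E'
from h import *
c=snap("wrist","w14");p,_=pose();print(p)
E
```

```text
clock: 19.32
eef_pos: [0.4311, 0.0808, 0.0229]
tool_rot: [0.502, 0.5, -0.498, -0.5]
ft_force: [0.8, 0.2, 6.0]
grip_width: 0.0293
[0.4311444  0.08079613 0.02294624]
```

View pics/w14.png

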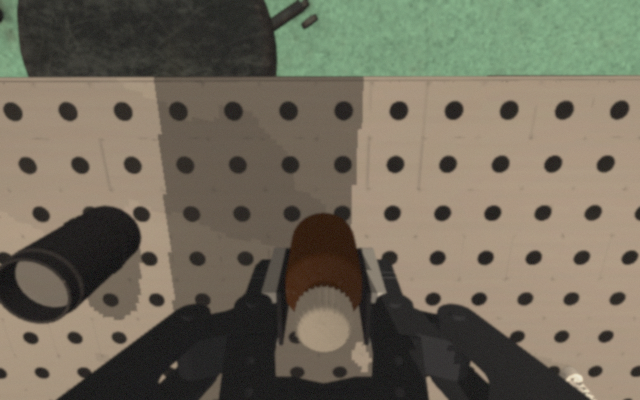

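```bash
python3 -m inch '0 0 0 0 -40 0 1; 0 0 0 0 -50 0 1; 0 0 0 0 -30 0 1; 0 0 0 0 0 0 1'
python3 - <<'E'
from h import *
s=bot.get_obs();print(s["grip_width"],s["eef_pos"],s["ft_force"])
plan([.613,.151,.14],90,g=1)
E
```

```text
clock: 19.88
eef_pos: [0.4314, 0.081, 0.1442]
tool_rot: [0.502, 0.501, -0.497, -0.499]
ft_force: [0.3, 0.0, -1.5]
grip_width: 0.0293
0.029306665802101957 [0.43142004 0.08099718 0.14418984] [ 2.65257669e-01  3.22502961e-05 -1.53397020e+00]
cur [0.4314 0.081  0.1442] yaw 89.8 -> 4 rows
0.1 -0.0 0.0 17.6 1.4 -45.3 1; 0.1 -0.0 0.0 17.6 1.3 -45.4 1; 0.1 -0.0 0.0 17.6 1.2 -45.4 1; 0.1 -0.0 0.0 17.5 1.1 -45.4 1
```

```bash
python3 -m inch '0 0 0 18 0 -45 1; 0 0 0 18 0 -45 1; 0 0 0 17 0 -45 1; 0 0 0 17 0 -46 1; 0 0 0 0 0 0 1; 0 0 0 0 0 0 1'
python3 - <<'E'
from h import *
c=snap("wrist","w15");p,_=pose();print(p)
x,y=.6155,.1512
plan([x,y,.045],90,g=1)
overlay(c,"w15b",[(x,y,.009,.046,0,0,(0,255,0)),(x,y,.004,.046,0,0,(0,255,255)),(p[0],p[1],p[2]-.023,.032,0,0,(0,0,255))],(220,140,440,360),3)
E
```

```text
clock: 20.62
eef_pos: [0.609, 0.1497, 0.1393]
tool_rot: [-0.5, -0.498, 0.501, 0.501]
ft_force: [-0.0, 1.2, -0.5]
grip_width: 0.0295
[0.60885887 0.14954605 0.14011413]
cur [0.6089 0.1495 0.1401] yaw 89.8 -> 2 rows
-0.1 -0.1 -0.0 0.9 47.5 -3.5 1; -0.1 -0.1 -0.0 0.9 47.6 -3.4 1
```

View pics/w15b.png

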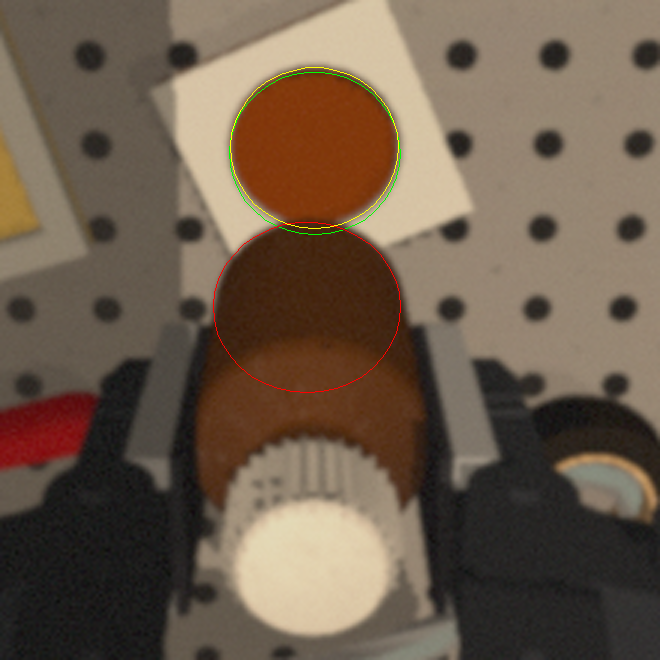

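```bash
python3 -m inch '0 0 0 1 45 -6 1; 0 0 0 0 45 0 1; 0 0 0 0 12 0 1; 0 0 0 0 6 0 1; 0 0 0 0 4 0 1; 0 0 0 0 0 0 1; 0 0 0 0 0 0 1'

```

```text
clock: 21.55
eef_pos: [0.6173, 0.1512, 0.0305]
tool_rot: [0.501, 0.5, -0.499, -0.5]
ft_force: [-0.1, -0.3, -1.4]
grip_width: 0.0295
```

```bash
python3 -m inch '0 0 0 0 2 2 1; 0 0 0 0 1.5 0 1; 0 0 0 0 0 0 1'

```

```text
clock: 21.92
eef_pos: [0.6146, 0.1511, 0.027]
tool_rot: [0.501, 0.5, -0.499, -0.501]
ft_force: [-2.0, -0.7, 5.9]
grip_width: 0.0295
```

Touching the floor at the expected height; release.

```bash
python3 -m inch '0 0 0 0 0 0 0.5; 0 0 0 0 0 0 0.4; 0 0 0 0 0 0 0.4; 0 0 0 0 -10 0 0.2; 0 0 0 0 -50 0 0; 0 0 0 0 -60 0 0; 0 0 0 0 -20 0 0; 0 0 0 0 0 0 0'
python3 - <<'E'
from h import *
c=snap("wrist","w16");p,_=pose();print(p)
x,y=.6155,.1512
plan([.412,-.025,.16],90)
overlay(c,"w16b",[(x,y,.009,.046,0,0,(0,255,0)),(x,y,.004,.032,0,0,(0,255,255)),(x,y,.074,.02,0,0,(0,0,255))],(200,120,440,360),3)
E
```

```text
clock: 22.92
eef_pos: [0.6162, 0.1514, 0.1691]
tool_rot: [0.502, 0.501, -0.497, -0.5]
ft_force: [-0.2, 0.1, -0.6]
grip_width: 0.0853
[0.6149015  0.15112717 0.16670383]
cur [0.6149 0.1511 0.1667] yaw 89.8 -> 5 rows
0.0 -0.0 0.0 -35.3 1.2 40.5 0; 0.0 -0.0 0.0 -35.3 1.3 40.5 0; 0.0 -0.0 0.0 -35.3 1.3 40.5 0; 0.0 -0.0 0.0 -35.3 1.3 40.5 0; 0.0 -0.0 0.0 -35.2 1.3 40.6 0
```

View pics/w16b.png

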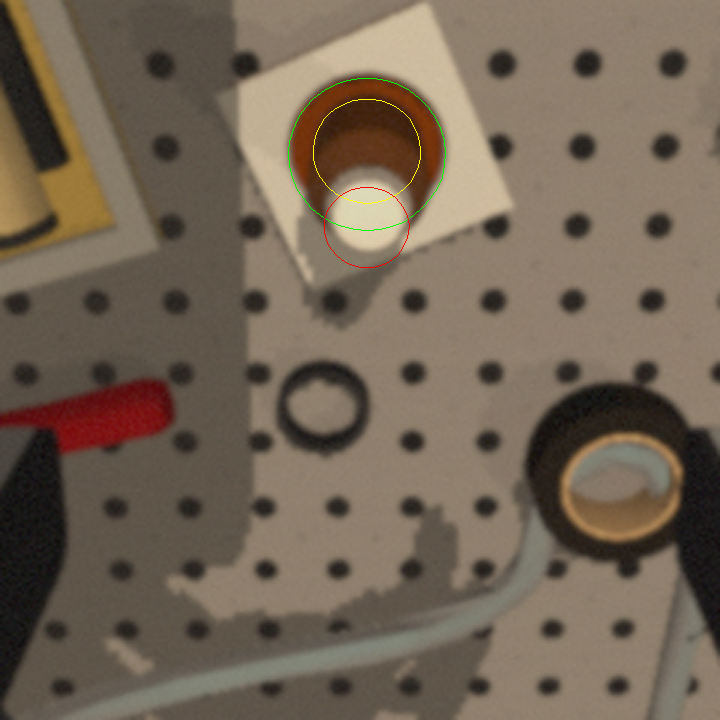

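```bash
python3 -m inch '0 0 0 -35 1 40 0; 0 0 0 -35 1 40 0; 0 0 0 -35 1 41 0; 0 0 0 -35 1 41 0; 0 0 0 -35 1 41 0; 0 0 0 0 0 0 0; 0 0 0 0 0 0 0'
python3 - <<'E'
from h import *
c=snap("wrist","w17");p,_=pose();print(p)
for r in bot.spot_point("lens_tube_centre","wrist")[:3]:print(r["conf"],r["point"],onplane(c,r["point"],.026))
x,y=.4245,-.025
overlay(c,"w17b",[(x,y,0,.030,0,0,(0,255,0)),(x,y,.046,.03,0,0,(0,255,255)),(x,y,.052,.030,0,0,(0,0,255))],(240,80,480,320),3)
E
```

```text
clock: 23.85
eef_pos: [0.4109, -0.0234, 0.16]
tool_rot: [-0.501, -0.499, 0.499, 0.501]
ft_force: [-0.4, 0.5, 0.0]
grip_width: 0.0851
[ 0.41150236 -0.02308534  0.16024619]
0.56 [320.0, 196.7] [ 0.42318528 -0.02571233  0.026     ]
```

View pics/w17b.png

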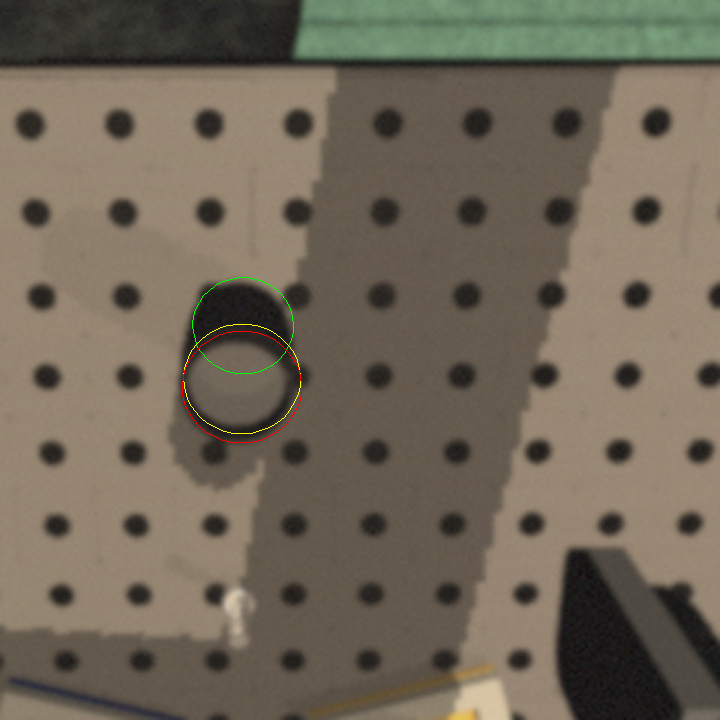

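```bash
python3 -m inch '0 0 0 -2 20 -13 0; 0 0 0 0 50 0 0; 0 0 0 0 50 0 0; 0 0 0 0 25 0 0; 0 0 0 0 0 0 0.4; 0 0 0 0 0 0 1; 0 0 0 0 0 0 1; 0 0 0 0 0 0 1; 0 0 0 0 0 0 1; 0 0 0 0 0 0 1'
python3 - <<'E'
from h import *
c=snap("wrist","w18");p,_=pose();print(p)
E
```

```text
clock: 25.2
eef_pos: [0.4258, -0.0255, 0.0173]
tool_rot: [0.502, 0.5, -0.498, -0.5]
ft_force: [0.1, 0.8, 6.4]
grip_width: 0.0288
[ 0.42581502 -0.02552269  0.01735662]
```

View pics/w18.png

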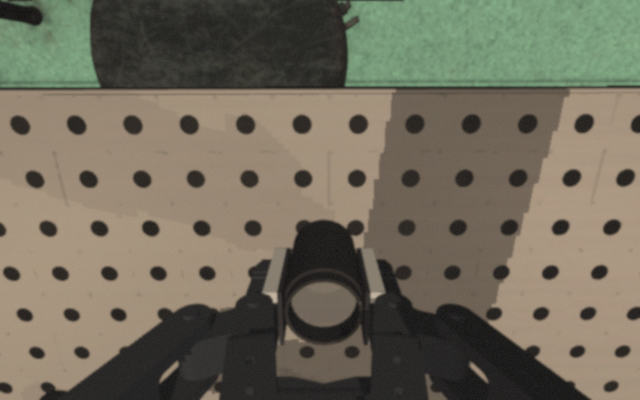

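```bash
python3 -m inch '0 0 0 0 -50 0 1; 0 0 0 0 -50 0 1; 0 0 0 0 -50 0 1; 0 0 0 0 0 0 1'
python3 - <<'E'
from h import *
cs={n:bot.camera(n) for n in["scene","side"]}
def tri(a,b):
    o1,d1=ray(cs["scene"],a);o2,d2=ray(cs["side"],b)
    A=np.stack([d1,-d2],1);t=np.linalg.lstsq(A,o2-o1,rcond=None)[0]
    p,q=o1+t[0]*d1,o2+t[1]*d2;return np.round((p+q)/2,3),round(np.linalg.norm(p-q),4)
print("clasp",tri((323,325),(393,275)),"far clasp",tri((85,205),(115,222)))
print("rod edge",tri((205,262),(255,240)))
cv2.imwrite("pics/s1.png",cv2.resize(cs["scene"]["color"][180:400,180:400],None,fx=2.7,fy=2.7));cv2.imwrite("pics/s2.png",cv2.resize(cs["side"]["color"][120:340,220:440],None,fx=2.7,fy=2.7))
plan([.578,.293,.17],90,g=1)
E
```

```text
clock: 25.75
eef_pos: [0.4271, -0.0257, 0.1701]
tool_rot: [0.503, 0.502, -0.497, -0.498]
ft_force: [-0.9, 0.8, -1.7]
grip_width: 0.0286
clasp (array([0.404, 0.413, 0.155]), np.float64(0.0122)) far clasp (array([0.873, 0.417, 0.164]), np.float64(0.0014))
rod edge (array([0.619, 0.403, 0.159]), np.float64(0.0105))
cur [ 0.424  -0.0255  0.1661] yaw 89.8 -> 6 rows
0.0 -0.0 0.0 53.2 -0.6 -25.5 1; 0.0 -0.0 0.0 53.1 -0.6 -25.5 1; 0.0 -0.0 0.0 53.1 -0.6 -25.6 1; 0.0 -0.0 0.0 53.1 -0.6 -25.6 1; 0.0 -0.0 0.0 53.1 -0.6 -25.6 1; 0.0 -0.0 0.0 53.1 -0.6 -25.6 1
```

View pics/s1.png

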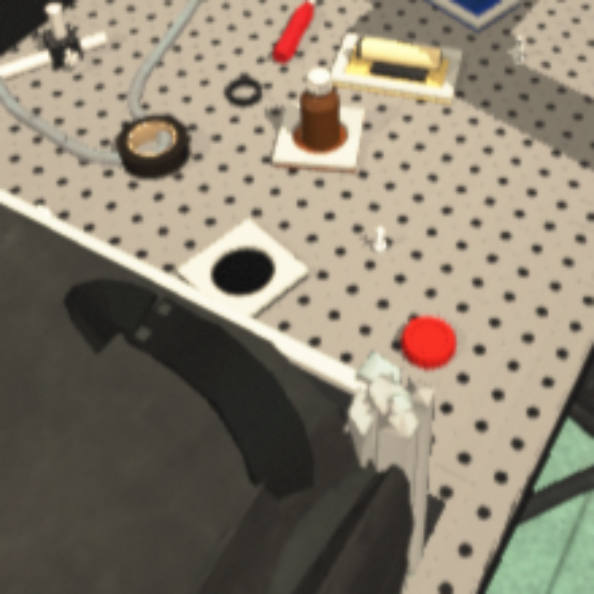

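View pics/s2.png

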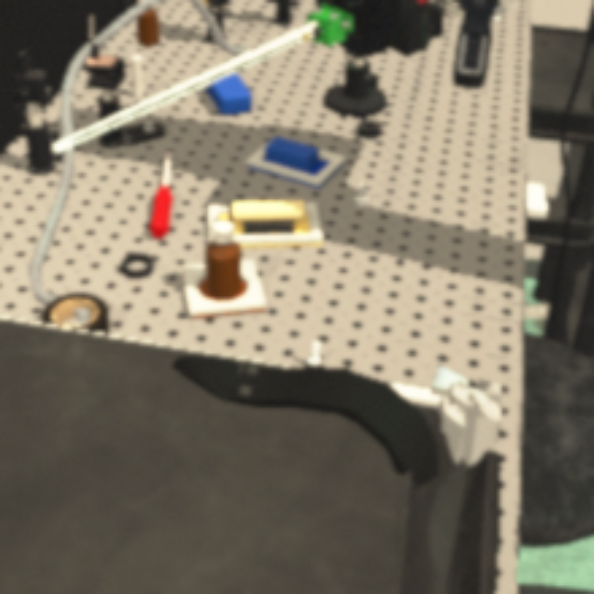

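```bash
python3 -m inch '0 0 0 53 -1 -25 1; 0 0 0 53 -1 -25 1; 0 0 0 53 -1 -26 1; 0 0 0 53 0 -26 1; 0 0 0 53 0 -26 1; 0 0 0 53 0 -26 1; 0 0 0 0 0 0 1; 0 0 0 0 0 0 1'
python3 - <<'E'
from h import *
c=snap("wrist","w19");p,_=pose();print(p)
x,y=.589,.295
for r in bot.spot_point("tray_black_floor","wrist")[:2]:print(r["conf"],r["point"],onplane(c,r["point"],.004))
overlay(c,"w19b",[(x,y,.009,.046,0,0,(0,255,0)),(x,y,.004,.046,0,0,(0,255,255)),(p[0],p[1],p[2]-.0174,.030,0,0,(0,0,255))],(220,120,460,360),3)
E
```

```text
clock: 26.85
eef_pos: [0.5774, 0.2914, 0.1659]
tool_rot: [-0.5, -0.498, 0.501, 0.501]
ft_force: [-0.3, 0.1, -0.1]
grip_width: 0.029
[0.57764819 0.29083685 0.16698255]
0.84 [330.0, 183.2] [0.58573911 0.29728034 0.004     ]
```

View pics/w19b.png

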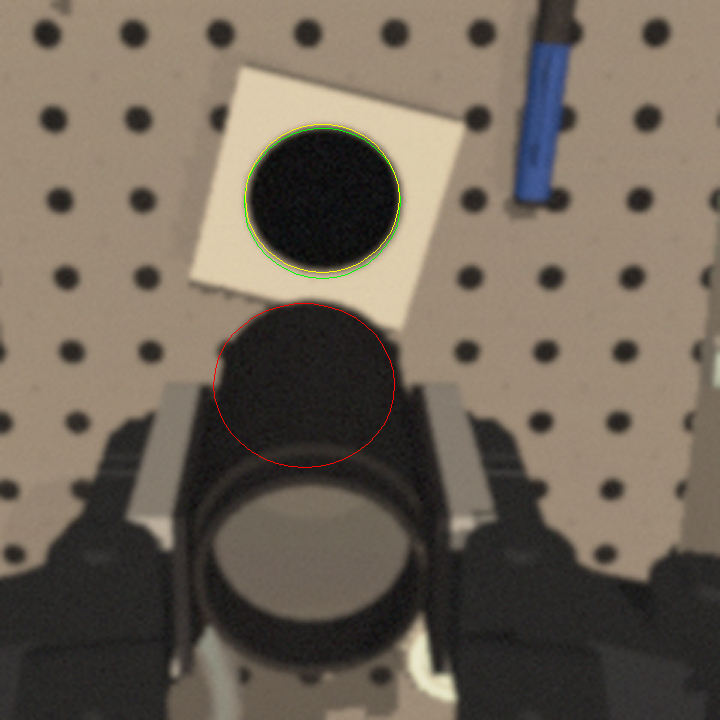

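```bash
python3 -m inch '0 0 0 3 50 -10 1; 0 0 0 0 50 0 1; 0 0 0 0 25 0 1; 0 0 0 0 10 0 1; 0 0 0 0 5 0 1; 0 0 0 0 0 0 1; 0 0 0 0 0 0 1'

```

```text
clock: 27.82
eef_pos: [0.5898, 0.2955, 0.0304]
tool_rot: [0.501, 0.5, -0.498, -0.5]
ft_force: [-0.4, 1.0, -0.3]
grip_width: 0.0286
```

```bash
python3 -m inch '0 0 0 0 4 0 1; 0 0 0 0 3 0 1; 0 0 0 0 2 0 1; 0 0 0 0 0 0 1'

```

```text
clock: 28.32
eef_pos: [0.5889, 0.2952, 0.0214]
tool_rot: [0.501, 0.5, -0.499, -0.501]
ft_force: [-3.0, -1.8, 6.6]
grip_width: 0.0286
```

Floor reached. Release and look.

```bash
python3 -m inch '0 0 0 0 0 0 0.5; 0 0 0 0 0 0 0.4; 0 0 0 0 0 0 0.4; 0 0 0 0 -10 0 0.2; 0 0 0 0 -50 0 0; 0 0 0 0 -60 0 0; 0 0 0 0 -20 20 0; 0 0 0 0 0 0 0; 0 0 0 0 0 0 0'
python3 - <<'E'
from h import *
c=snap("wrist","w20");p,_=pose();print(p)
x,y=.589,.295
plan([.435,.279,.15],90)
overlay(c,"w20b",[(x,y,.009,.046,0,0,(0,255,0)),(x,y,.004,.030,0,0,(0,255,255)),(x,y,.056,.030,0,0,(0,0,255))],(200,100,440,340),3)
E
```

```text
clock: 29.45
eef_pos: [0.5687, 0.2949, 0.1589]
tool_rot: [-0.501, -0.499, 0.5, 0.501]
ft_force: [-0.2, -0.2, -0.0]
grip_width: 0.0855
[0.56850396 0.29470619 0.15818328]
cur [0.5685 0.2947 0.1582] yaw 89.8 -> 3 rows
-0.0 -0.1 -0.0 -5.4 2.8 44.5 0; -0.0 -0.1 -0.0 -5.3 2.8 44.5 0; -0.0 -0.1 -0.0 -5.3 2.8 44.5 0
```

View pics/w20b.png

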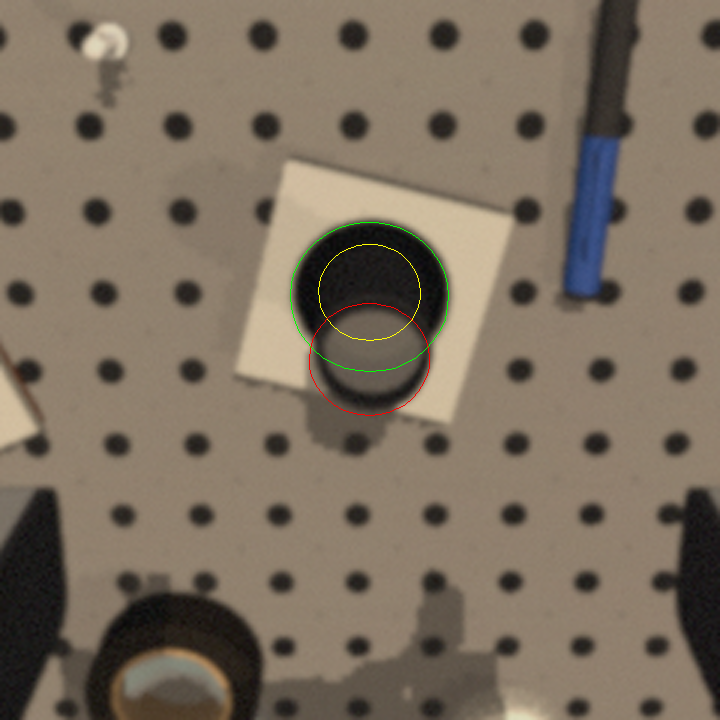

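```bash
python3 -m inch '0 0 0 -5 2 44 0; 0 0 0 -5 2 44 0; 0 0 0 -5 2 44 0; 0 0 0 0 0 0 0; 0 0 0 0 0 0 0'
python3 - <<'E'
from h import *
c=snap("wrist","w21");p,_=pose();print(p)
for r in bot.spot_point("dust_cap_centre","wrist")[:2]:print(r["conf"],r["point"],onplane(c,r["point"],.006))
print(seg(c,"red",.010,(.40,.49,.23,.33)))
x,y=.445,.2795
overlay(c,"w21b",[(x,y,0,.037,0,0,(0,255,0)),(x,y,.012,.037,0,0,(0,255,255))],(230,80,430,280),3)
E
```

```text
clock: 30.12
eef_pos: [0.4374, 0.2806, 0.1531]
tool_rot: [0.501, 0.499, -0.499, -0.501]
ft_force: [-1.0, -0.1, -0.1]
grip_width: 0.085
[0.43794273 0.28076259 0.15336045]
0.94 [321.5, 184.9] [0.4436051 0.2793541 0.006    ]
{'c': array([445. , 280.6]), 'cm': array([445.1, 280.6]), 'size': array([35.2, 37. ]), 'yaw': 0.0, 'area': 1050.09375}
```

View pics/w21b.png

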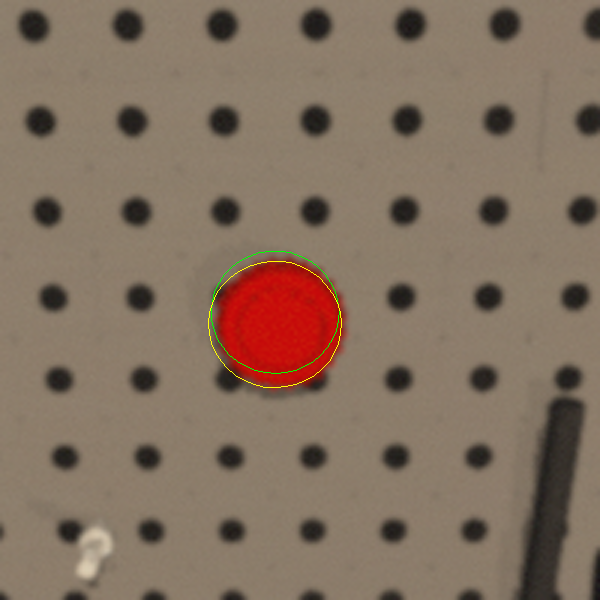

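```bash
python3 -m inch '0 0 0 0 45 -7 0; 0 0 0 0 50 0 0; 0 0 0 0 40 0 0; 0 0 0 0 17 0 0; 0 0 0 0 0 0 0.3; 0 0 0 0 0 0 0.3; 0 0 0 0 0 0 0.3'
python3 - <<'E'
from h import *
c=snap("wrist","w22");p,_=pose();print(p)
E
```

```text
clock: 31.1
eef_pos: [0.4451, 0.2812, 0.003]
tool_rot: [0.501, 0.5, -0.498, -0.501]
ft_force: [0.2, 0.7, -1.4]
grip_width: 0.06
[0.44495116 0.28105822 0.00298572]
```

View pics/w22.png

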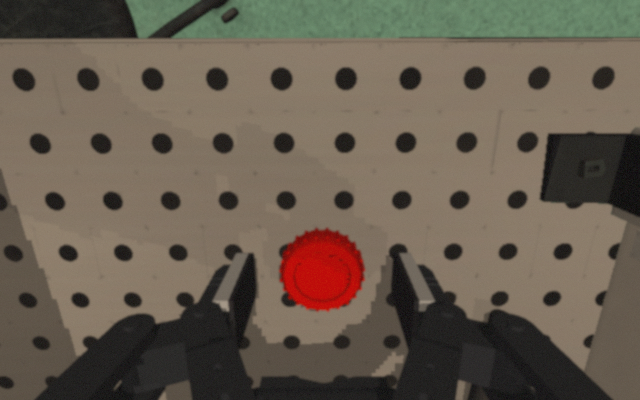

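```bash
python3 -m inch '0 0 0 0 2 0 0.3; 0 0 0 0 0 0 0.5; 0 0 0 0 0 0 1; 0 0 0 0 0 0 1; 0 0 0 0 0 0 1; 0 0 0 0 0 0 1; 0 0 0 0 0 0 1'
python3 - <<'E'
from h import *
c=snap("wrist","w23");p,_=pose();print(p)
overlay(c,"w23b",[(p[0],p[1],.012,.037,0,0,(0,255,255))],(220,150,420,350),3)
E
```

```text
clock: 32.02
eef_pos: [0.444, 0.2806, 0.0004]
tool_rot: [0.501, 0.5, -0.499, -0.501]
ft_force: [-0.8, -0.1, 5.9]
grip_width: 0.0333
[4.43964173e-01 2.80568704e-01 4.02946262e-04]
```

View pics/w23b.png

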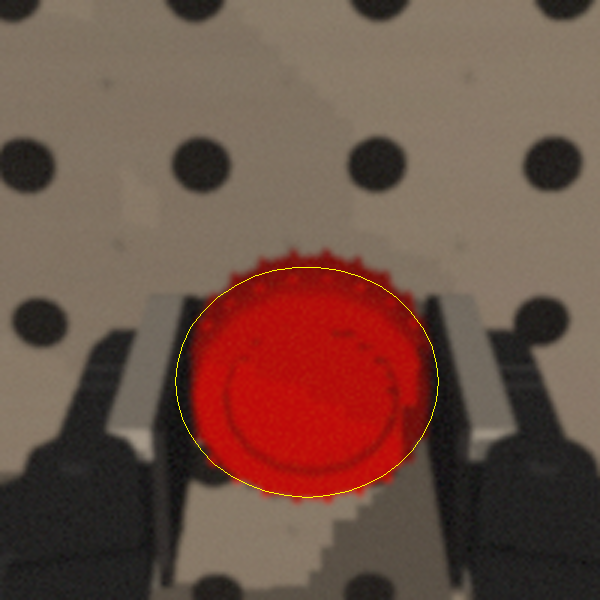

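```bash
python3 -m inch '0 0 0 0 -20 0 1; 0 0 0 0 -50 0 1; 0 0 0 0 -50 0 1; 0 0 0 0 0 0 1; 0 0 0 0 0 0 1'
python3 - <<'E'
from h import *
s=bot.get_obs();print(s["grip_width"],s["eef_pos"],s["ft_force"])
plan([.588,.295,.12],90,g=1)
E
```

```text
clock: 32.7
eef_pos: [0.4435, 0.2803, 0.1194]
tool_rot: [-0.501, -0.499, 0.499, 0.501]
ft_force: [0.1, 0.0, -0.4]
grip_width: 0.0337
0.033665791968562245 [0.4435436  0.28030084 0.11940765] [ 0.10333185  0.0028251  -0.43425597]
cur [0.4435 0.2803 0.1194] yaw 89.8 -> 3 rows
-0.0 -0.1 -0.0 5.0 -0.2 -48.1 1; -0.0 -0.1 -0.0 5.0 -0.2 -48.1 1; -0.0 -0.1 -0.0 4.9 -0.2 -48.1 1
```

```bash
python3 -m inch '0 0 0 5 0 -40 1; 0 0 0 5 0 -40 1; 0 0 0 5 0 -40 1; 0 0 0 0 0 0 1; 0 0 0 0 0 0 1'
python3 - <<'E'
from h import *
c=snap("wrist","w24");p,_=pose();print(p)
x,y=.588,.2955
overlay(c,"w24b",[(x,y,.056,.030,0,0,(0,255,255)),(x,y,.050,.032,0,0,(0,255,0)),(x,y,.004,.032,0,0,(255,0,0))],(220,150,440,370),3)
E
```

```text
clock: 33.33
eef_pos: [0.5623, 0.2944, 0.1174]
tool_rot: [-0.5, -0.498, 0.501, 0.501]
ft_force: [-0.4, 0.1, -0.4]
grip_width: 0.0329
[0.5621632  0.29459219 0.11811243]
```

View pics/w24b.png

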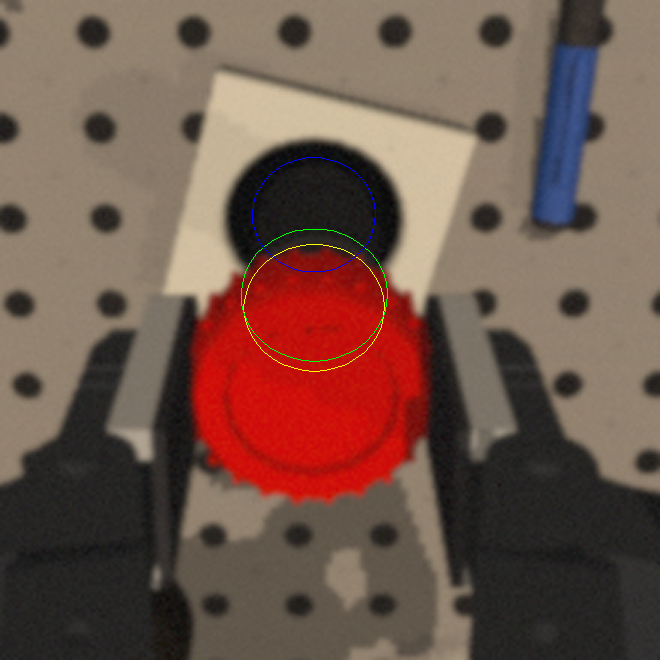

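```bash
python3 -m inch '0 0 0 0 20 -13 1; 0 0 0 0.5 20 -12 1; 0 0 0 0 12 0 1; 0 0 0 0 0 0 1; 0 0 0 0 0 0 1'

```

```text
clock: 34.0
eef_pos: [0.5889, 0.2957, 0.068]
tool_rot: [-0.501, -0.499, 0.499, 0.501]
ft_force: [-0.2, 0.5, -0.6]
grip_width: 0.0331
```

```bash
python3 - <<'E'
from h import *
cs=snap("scene","s24");cd=snap("side","d24");cw=snap("wrist","w25")
a=cv2.resize(cs["color"][230:310,230:350],None,fx=5,fy=5,interpolation=cv2.INTER_CUBIC)
cv2.imwrite("pics/s24b.png",a)
overlay(cw,"w25b",[(.5885,.2955,.004,.032,0,0,(255,0,0)),(.5885,.2955,.050,.032,0,0,(0,255,0))],(220,150,440,370),3)
s=bot.get_obs();print(s["eef_pos"])
E
```

```text
[0.58931056 0.29592916 0.0688322 ]
```

View pics/s24b.png

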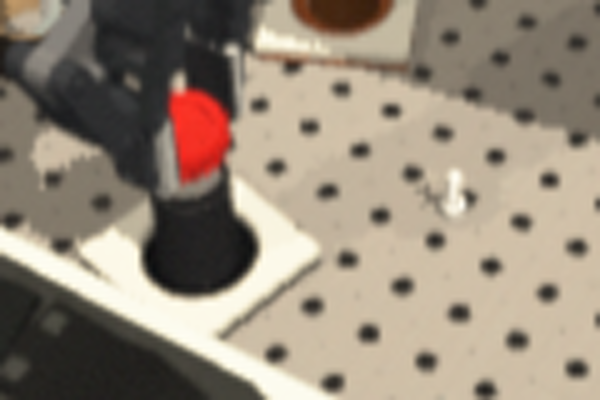

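View pics/w25b.png

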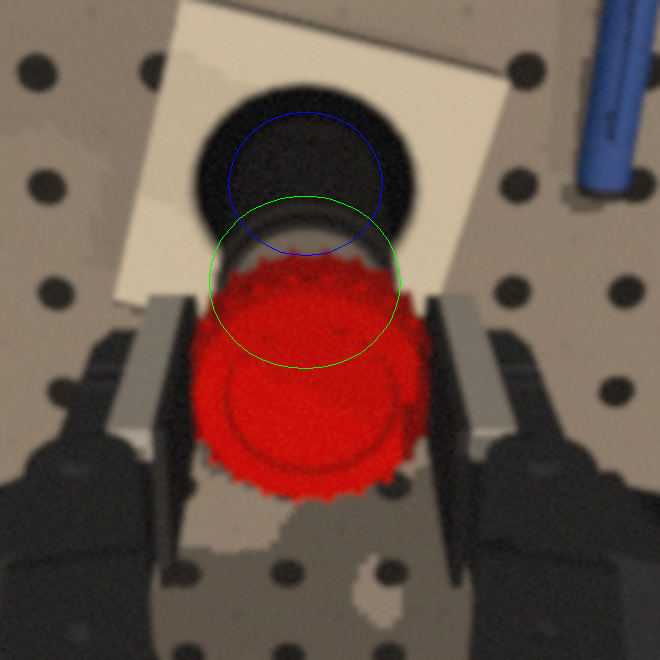

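```bash
python3 - <<'E'
from h import *
im=cv2.imread("pics/w25.png")[190:270,270:370]
im=cv2.resize(im,None,fx=7,fy=7,interpolation=cv2.INTER_CUBIC)
im=np.clip(im.astype(float)*1.8+15,0,255).astype(np.uint8)
cv2.imwrite("pics/w25c.png",im)
E
```

View pics/w25c.png

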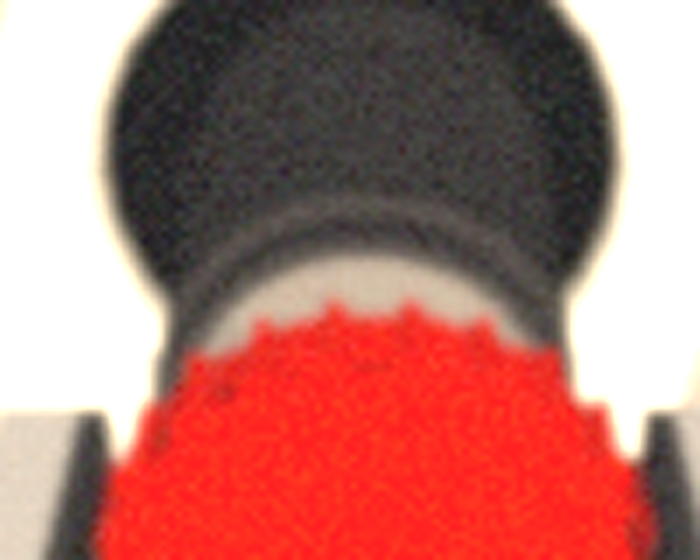

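```bash
python3 - <<'E'
from h import *
c=bot.camera("wrist");p,_=pose();print(p)
for z,r,v in[(.050,.015,218.1),(.050,.016,218.1),(.056,.0145,218.1),(.056,.0145,222),(.056,.0125,225.7)]: print(z,r,np.round(onplane(c,(322.4,v),z)*1000,1)+[r*1000,0,0])
# cap near lower rim: v? teeth near top edge
for v,z,r in[(190+310/7,p[2],.0185)]: print("cap bottom near",onplane(c,(323.9,v),z)*1000+[r*1000,0,0])
for v,z,r in[(150+500/3,p[2]+.012,.0185)]: print("cap top far",onplane(c,(323.9,v),z)*1000-[r*1000,0,0])
E
```

```text
[0.58929891 0.29589596 0.0688154 ]
0.05 0.015 [589. 296.  50.]
0.05 0.016 [590. 296.  50.]
0.056 0.0145 [586.1 296.   56. ]
0.056 0.0145 [588.1 296.   56. ]
0.056 0.0125 [588. 296.  56.]
cap bottom near [592.56257755 296.65664349  68.81540405]
cap top far [589.54048863 296.5551362   80.81540405]
```

```bash
python3 -m inch '0 0 0 -0.6 5 1.5 1; 0 0 0 0 5 0 1; 0 0 0 0 0 0 1; 0 0 0 0 0 0 1'
python3 - <<'E'
from h import *
c=snap("wrist","w26")
im=cv2.resize(c["color"][170:330,240:420],None,fx=4,fy=4,interpolation=cv2.INTER_CUBIC)
cv2.imwrite("pics/w26b.png",np.clip(im.astype(float)*1.8+15,0,255).astype(np.uint8))
E
```

```text
clock: 34.7
eef_pos: [0.5874, 0.295, 0.0576]
tool_rot: [-0.501, -0.499, 0.499, 0.501]
ft_force: [-0.3, 0.6, -0.4]
grip_width: 0.0334
```

View pics/w26b.png

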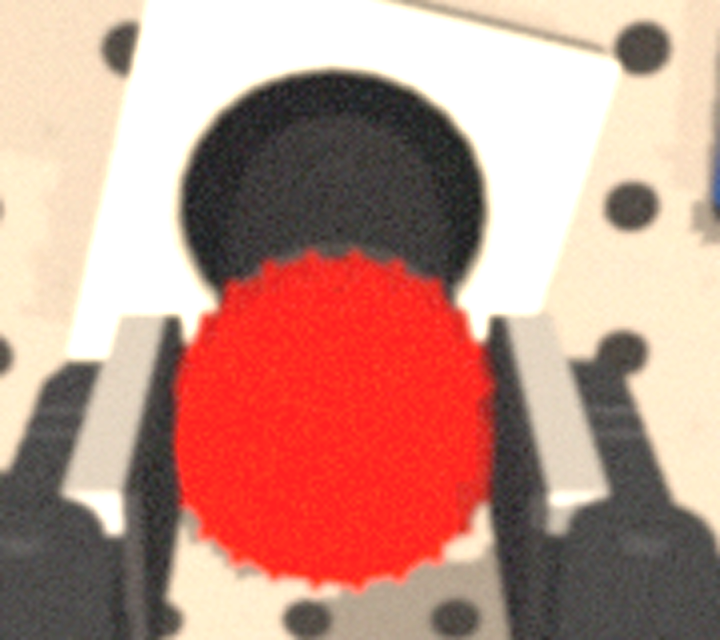

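```bash
python3 -m inch '0 0 0 0 3 0 1; 0 0 0 0 2 0 1; 0 0 0 0 0 0 1'; python3 -m inch '0 0 0 0 1.5 0 1; 0 0 0 0 0.5 0 1; 0 0 0 0 0 0 1'
```

```text
clock: 35.12
eef_pos: [0.5872, 0.2948, 0.0525]
tool_rot: [-0.501, -0.499, 0.499, 0.501]
ft_force: [-0.0, -0.1, -1.7]
grip_width: 0.0335
clock: 35.5
eef_pos: [0.5874, 0.295, 0.0508]
tool_rot: [-0.501, -0.499, 0.499, 0.501]
ft_force: [-0.2, -0.6, 0.0]
grip_width: 0.0331
```

```bash
python3 -m inch '0 0 0 0 0.7 0 1; 0 0 0 0 0 0 1; 0 0 0 0 0 0 1'
```

```text
clock: 35.88
eef_pos: [0.5875, 0.295, 0.0505]
tool_rot: [0.501, 0.499, -0.499, -0.501]
ft_force: [-0.2, -0.9, 3.2]
grip_width: 0.0335
```

```bash
python3 -m inch '0 0 0 0 0 0 0.55; 0 0 0 0 0 0 0.45; 0 0 0 0 0 0 0.4; 0 0 0 0 0 0 0.3; 0 0 0 0 -10 0 0.2; 0 0 0 0 -50 0 0; 0 0 0 0 -50 20 0; 0 0 0 0 -30 20 0; 0 0 0 0 0 0 0; 0 0 0 0 0 0 0'
python3 - <<'E'
from h import *
c=snap("wrist","w27");p,_=pose();print(p)
x,y=.588,.2955
overlay(c,"w27b",[(x,y,.062,.037,0,0,(0,255,255)),(x,y,.009,.046,0,0,(0,255,0))],(220,100,420,300),3)
for n in("scene","side"):
    k=snap(n,n+"27")
    a=k["color"][170:310,220:400] if n=="scene" else k["color"][140:260,220:420]
    cv2.imwrite(f"pics/{n}27b.png",cv2.resize(a,None,fx=4,fy=4,interpolation=cv2.INTER_CUBIC))
E
```

```text
clock: 37.12
eef_pos: [0.5474, 0.295, 0.1899]
tool_rot: [0.501, 0.499, -0.499, -0.501]
ft_force: [-0.7, -0.8, -0.2]
grip_width: 0.0855
[0.54717135 0.29475352 0.18893674]
```

View pics/w27b.png

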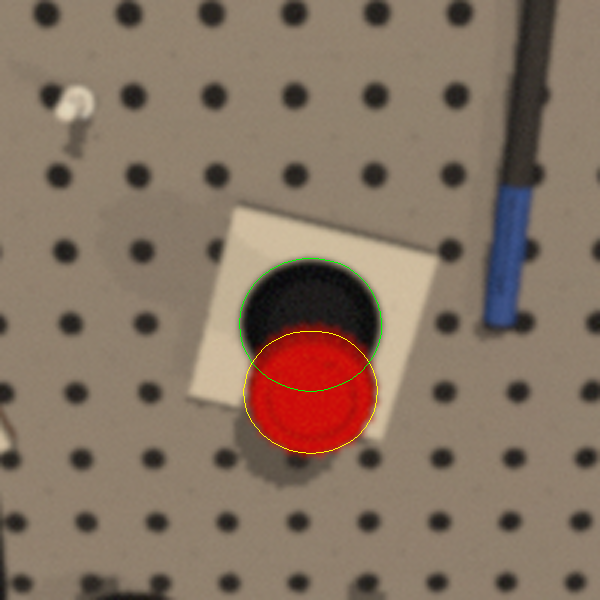

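View pics/scene27b.png

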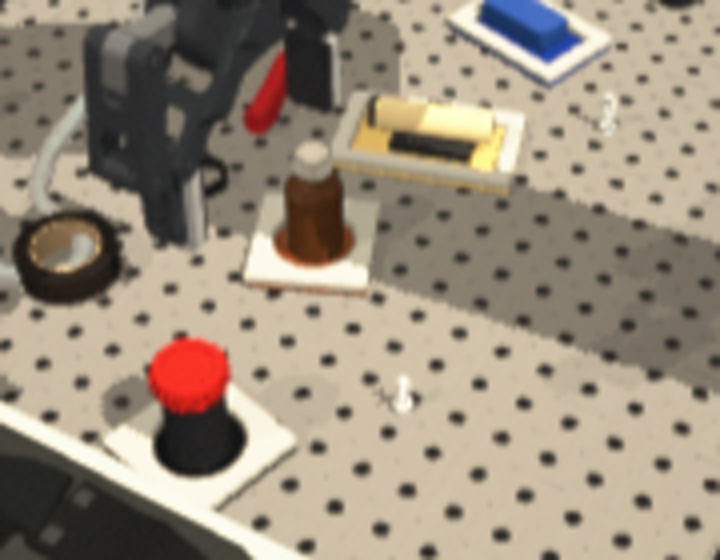

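View pics/side27b.png

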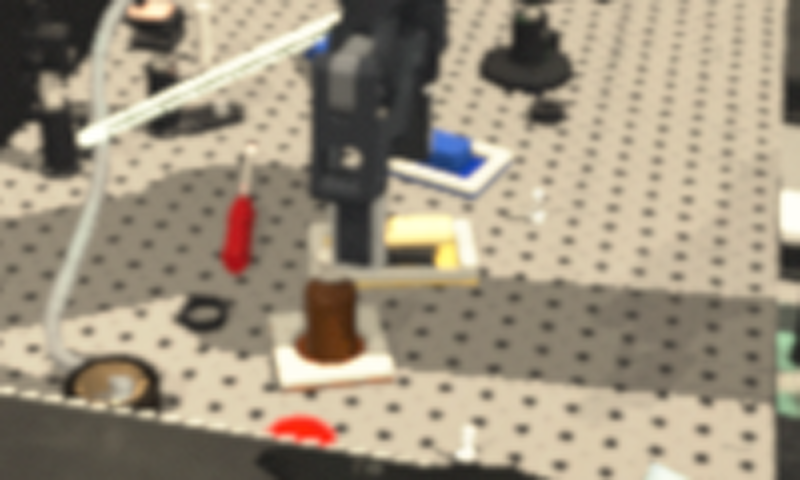

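```bash
python3 - <<'E'
from h import *
c=bot.camera("scene")
x,y=.6015,-.0875
overlay(c,"s28",[(.5975,-.0865,.009,.042,.069,163.8,(0,255,0)),(.5975,-.0865,.009,.062,.089,163.8,(0,255,0)),(x,y,.022,.028,.055,163.8,(0,0,255)),(x,y,.004,.028,.055,163.8,(0,255,255))],(320,150,385,205),10)
plan([.53,.02,.22],40)
E
```

```text
cur [0.5471 0.2946 0.1883] yaw 89.8 -> 5 rows
-0.0 10.0 -0.0 -54.9 -6.3 3.3 0; -0.0 10.0 -0.0 -54.7 -6.3 -6.3 0; -0.0 10.0 -0.0 -52.8 -6.3 -15.7 0; -0.0 10.0 -0.0 -49.2 -6.3 -24.6 0; -0.0 10.0 -0.0 -44.3 -6.3 -32.7 0
```

View pics/s28.png

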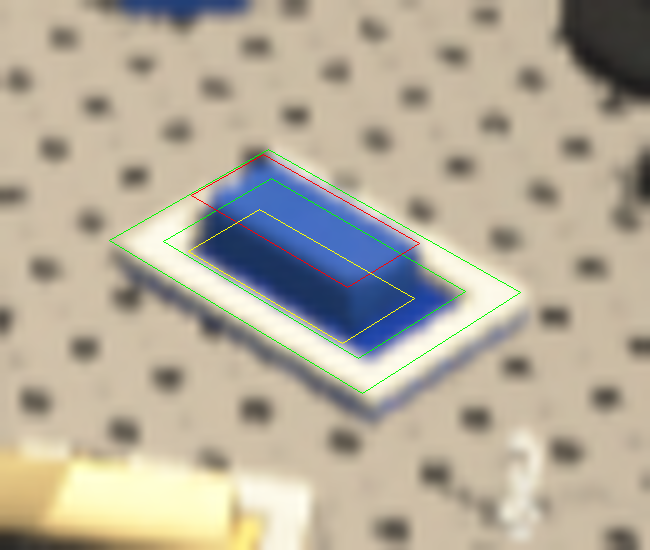

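```bash
python3 -m inch '0 10 0 -55 -6 3 0; 0 10 0 -55 -6 -6 0; 0 10 0 -53 -6 -16 0; 0 10 0 -49 -6 -25 0; 0 10 0 -44 -6 -33 0; 0 0 0 0 0 0 0; 0 0 0 0 0 0 0'
python3 - <<'E'
from h import *
c=snap("wrist","w29");print(pose()[0],proj(c,(.6,-.087,.01)))
plan([.60,.02,.14],0)
E
```

```text
clock: 38.2
eef_pos: [0.531, 0.0197, 0.2194]
tool_rot: [-0.665, -0.241, 0.241, 0.665]
ft_force: [-0.5, -0.5, -0.3]
grip_width: 0.0855
[0.53098651 0.02040714 0.21935833] [309.82541045 271.52902029]
cur [0.531  0.0204 0.2194] yaw 39.9 -> 4 rows
-0.0 10.0 -0.0 13.2 19.8 -11.2 0; -0.0 10.0 -0.0 14.9 19.8 -8.7 0; -0.0 10.0 -0.0 16.2 19.8 -6.0 0; -0.0 10.0 -0.0 17.0 19.8 -3.1 0
```

View pics/w29.png

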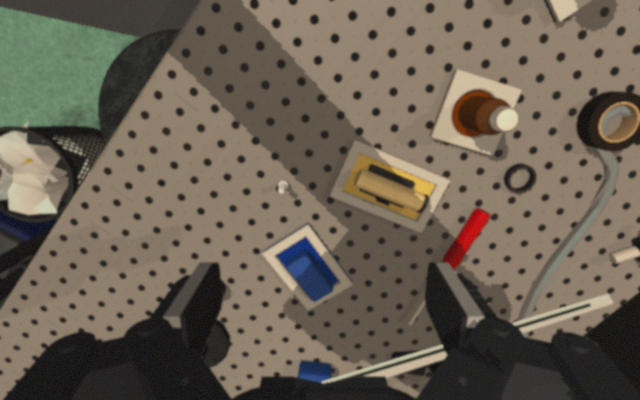

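```bash
python3 - <<'E'
from h import *
c=bot.camera("wrist")
x,y=.6005,-.0875
overlay(c,"w29b",[(.5975,-.0865,.009,.042,.069,163.8,(0,255,0)),(x,y,.022,.028,.055,163.8,(0,0,255)),(x,y,.004,.028,.055,163.8,(0,255,255))],(255,215,360,320),6)
E
```

```text
(no output)
```

View pics/w29b.png

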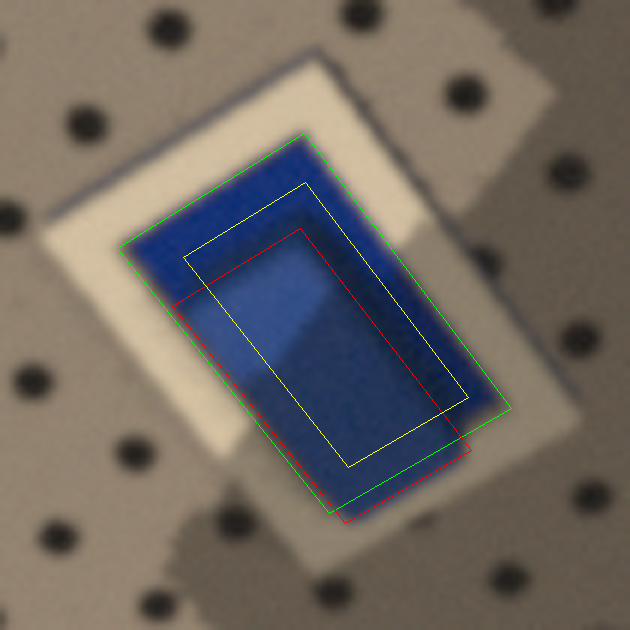

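```bash
python3 - <<'E'
from h import *
print(bot.get_obs()["ft_force"]);print(bot.job_done())
E
```

```text
[-0.31103365 -0.01274362  0.34263196]
the job is handed in; nothing more can be done
None
```

The alignment kit is put away and the job was handed in at about 38 s of the 123 s allowed.

I placed the blue box, laser module, bottle and lens tube in their matching trays, in that order. I then set the red dust cap on the standing lens tube.

- **Box:** the first grip caught only its rounded top edges, so I reopened, went lower and gripped again. A late view shows it lying flat on the cut-out floor, about 3 mm off centre along the 69 mm length, still clear of the edges.
- **Laser:** it sits centred in its cut-out, with contact felt at the expected floor height.
- **Bottle:** it stands upright on the floor. One wrist view put its cap 2–4 mm closer to the robot than expected, as a view before the grasp also did, so I took that as camera error.
- **Lens tube:** it stands upright on its cut-out floor.
- **Dust cap:** it is right way up, at the on-tube height. The overlay shows it centred within about 1 mm.

After the last placing the gripper was open, well clear of everything, with no contact force measured. I could not see the tube-and-cap stack fully in the side camera because the case hides it. That check rests on the scene and wrist cameras.

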